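Get the rear label roll off the crowded hook and load the roll holder

TASK

The label printer needs the roll at the back of the full hook: first hang the two rolls in front of it on the spare hook, then take the rear roll and slide it onto the roll holder's spindle until it just touches the guide disc, without shifting the disc. Ease the rolls on and off gently without wrenching the hooks or the holder, let go, and leave everything else on the bench alone.

Things in the scene. Friction and masses are not known exactly. Their poses are not given: they have to be found in the camera images.
- hook_rail: Dark slotted rail on two posts, fixed, 300 mm long, carrying both hooks 75 mm either side of its middle (which is on which side varies). Its top is 210 mm, the hook wires' axes 190 mm above the bench. The hooks are only clipped into its slots and spring up or down about 1 mm per 8 N: keep any force on one well under 20 N. Origin: on the bench, below the middle of its front face; x points away from the robot.
- full_hook: 8 mm steel wire hook. Origin: where the wire's axis leaves its back plate (36 mm high, 26 wide); x points from the robot into the rail, z up. The wire runs level along -x for 113 mm, then turns up: tip end 127 mm out, its top 14.5 mm above the wire's axis (10.5 above the wire's top). It carries three label rolls one behind the other, about 3 mm apart.
- spare_hook: 8 mm steel wire hook. Origin: where the wire's axis leaves its back plate (36 mm high, 26 wide); x points from the robot into the rail, z up. The wire runs level along -x for 113 mm, then turns up: tip end 127 mm out, its top 14.5 mm above the wire's axis (10.5 above the wire's top). It is empty at first.
- front_roll_center (a point): Centre of the label roll nearest the full hook's tip: white paper on a card core, 66 mm across, 28 mm wide, 0.07-0.13 kg, with a 25 mm bore right through, its axis along the hook. A hanging roll's centre is 8.5 mm below the wire's axis; to pass a hook's upturned tip freely it must ride 10.5 to 17 mm higher than it hangs.
- middle_roll_center (a point): Centre of the middle label roll on the full hook: 60 mm across, 28 mm wide, 0.05-0.11 kg, 25 mm bore like the front roll.
- rear_roll_center (a point): Centre of the rear label roll on the full hook, next to the rail, the one wanted: 56 mm across, 34 mm wide, 0.05-0.11 kg, 25 mm bore like the others.
- roll_holder: Grey label-roll holder fixed on the bench: base 160 x 110 x 5 mm, upright 60 mm wide and 133 mm high, level spindle 20 mm thick and 100 mm long along -x (towards the robot), axis 115 mm up, last 6 mm tapered to 12 mm thick. Origin: on the bench below the spindle's root at the upright's front face; z up. A roll resting on it has its centre 2.5 mm below the axis.
- spindle_tip (a point): Free end of the spindle, on its axis. On the spindle sits a black guide disc, 52 mm across, 6 mm thick. Its front face is 14 to 50 mm from the upright, so 50 to 86 mm from this tip; where exactly is not measured: find it by touch. Only friction holds it: it slides if pushed with more than about 10 N, and its setting must be kept.
- tape_gun: hand tape gun (a steel frame with a 104 mm roll and a grey grip), 270 mm long, standing on the bench; origin under the frame's middle. Leave alone
- packing_tape: roll of brown packing tape lying flat on the bench, 110 mm across, 48 mm high; origin under its middle. Leave alone
- marker: marker pen lying on the bench, 135 mm long, 15 mm thick; origin under it, 22 mm from its middle. Leave alone
- box_knife: box knife lying on the bench, 170 mm long, 23 mm high; origin under its handle's middle. Leave alone
- small_parcel: small cardboard parcel on the bench, 150 x 110 x 70 mm; origin under its middle. Leave alone
Not all that is in view belongs to the job. Leave any black or yellow look-alike of the part that bears rear_roll_center alone. Leave any blue or red look-alike of the part that bears middle_roll_center alone.

How it is judged:
By the outcome, as a careful person would: the job done as asked, in the order asked, and still so for the second after the job is handed in, with the robot touching nothing.
It also fails if it takes over 72 s, if anything falls off the work surface, if the arm or the gripper's body presses on something with over 40 N, if the wrist force passes 120 N, or if a joint passes its speed limit or range.

ROBOT

A 6-joint arm with a two-finger parallel gripper is mounted at the origin on the work surface. World frame = base frame: x ahead of the robot, y to its left, z up, the work surface at z = 0. Lengths are in m, angles in degrees, forces in N, time in s.
With the tool pointing down it reaches from about 0.25 to 0.725 m from the base axis. Payload 4 kg.
Tool frame: the origin (TCP) lies at the very end of the fingers, on their centre line; the grasp point (between the pads) lies grip_depth behind it (grip_depth is the distance from the TCP to the grasp point, in m); z points along the fingers, y is the line along which they close (so a half turn about z gives the same grasp; the last joint's range is limited). The gripper opens to 85 mm and grips with 20 to 120 N. Pads are 22 mm wide; open, the fingers measure 114 mm over their backs; the gripper's body (76 mm by 85 mm) begins 54 mm behind the grasp point. The pads swing forward as they close: fully open they stand 13 mm farther back than shut.
Start: joints at [65.031, 13.785, 0.286, 76.501, 0, 90], TCP at [0.211, 0.453, 0.211] pointing down, gripper open.
Joint ranges: [-155.79, 155.79], [-60.16, 107.12], [-62.33, 73.08], [-114, 123.19], [-81.49, 82.49], [-180, 180]. Speed limits (degrees/s): [159.86, 159.86, 180, 180, 180, 180].

INTERFACE

Orientations are given as [roll, pitch, yaw] about the fixed x, y, z axes, in that order (R = Rz(yaw) Ry(pitch) Rx(roll)).
In Python, from bench import * gives the robot as it stands. The module is installed in compiled form; this text tells all that it offers.
- The arm moves only by the tool step_arm, never from a script. Its argument "rows" is a list of rows, each an object with "translation": the shift along the tool's x, y, z in mm, a list of three; "turn": the turn, a rotation vector about the tool's x, y, z in degrees, a list of three; "jaw": the closure, from 0 (fully open) to 1 (shut). In form: [{"translation": [x, y, z], "turn": [wx, wy, wz], "jaw": jaw}, ...]. A call has 1 to 20 rows; each row shifts and turns the commanded pose from where the row before left it, along the tool's axes as they then stand; what a row does not reach is not made up. A row lasts 1/12 s, in which the tool goes at most 41.7 mm and 7.16 degrees, less where a joint would pass 70% of its speed; a pose out of reach is approached as far as the arm can. A call with a gripper value outside its range is refused whole. The fingers move at their own pace and stop on an object; "force" is the grip in N (left out, the last holds). Time passes only in rows, so rows that do not move let the fingers close. It gives the time, the measured TCP pose, the force, the opening and the grip force at its end, in the units of the state.
- get_obs(): the state, without advancing time (a new reading comes with each control period).
- capture(name): name is "side" or "top" or "wrist"; returns the picture (480x640x3 uint8, red, green, blue); there is no depth.
- get_calibration(name): a dict with "fovy" (degrees; the focal length in pixels is half the picture's height over the tangent of half this angle, whatever the lens; pixels are square), "cx", "cy" (the principal point, pixels), "eye" and "orientation" of the camera in the world. Camera axes: x right, y down, z forward; pixel columns grow to the right and rows downward; lengths in m; the calibration is good to about 2 mm. The wrist camera is an equidistant fisheye: a pixel r from the principal point sees the ray r / f radians off the axis. A picture is of the moment at which its call begins: read the wrist's pose just before it. get_calibration takes no time and is no camera call; for the wrist camera it gives the pose at the moment of the call.
- hand_in(): hands the job in; it is judged then, once.
The state is a dict: "t": time; "joint_pos": joint angles; "qd": joint speeds; "tau": joint torques, N m; "ee_pos": TCP position; "ee_rot": TCP orientation; "force": force on the tool from outside, world axes, zero at the start; "moment": the same for the moment, N m; "grip_width": finger opening in m; "finger_force": force on a finger pad.
Only numpy, scipy, OpenCV 4.12 (cv2) and the standard library are available. Lean on these libraries where they do the work, as an engineer would, in place of code of your own. Each camera call takes 0.05 s, during which the arm holds its last target. There are 200 camera calls.

## Working session

There is one attempt and no reset: what is moved stays moved. The work goes in short steps, Python scripts to look and compute and a tool call to move; the robot and the scene stay as the last step left them, time stands still between calls to the robot, and variables do not carry over. Pictures are saved under pics/ and viewed, at most 10 in all, crops included, and the job is handed in when it is done.

Besides the shell and the picture viewer there is one more tool, called after "Call:" by a JSON object that holds its "api" and its "payload", one argument or row to a line. step_arm: Moves the arm, as the interface text tells. Its arguments: {"type":"object","properties":{"rows":{"type":"array","items":{"type":"object","properties":{"translation":{"type":"array","items":{"type":"number"}},"turn":{"type":"array","items":{"type":"number"}},"jaw":{"type":"number"}}}},"force":{"type":"number"}},"required":["rows"]}

```bash
mkdir -p pics; python3 - <<'E'
from bench import *
import cv2
o=get_obs();print({k:o[k] for k in('t','ee_pos','ee_rot','grip_width','force')})
try: print(grip_depth)
except Exception as e: print(e)
for n in('side','top'):
    cv2.imwrite(f'pics/{n}0.png',capture(n)[:,:,::-1]);print(n,get_calibration(n))
E
ls
```

```text
{'t': 0.0, 'ee_pos': array([0.2107859 , 0.4526931 , 0.20992965]), 'ee_rot': array([-1.79885418e+02,  1.53224012e-03,  1.55033448e+02]), 'grip_width': 0.08537545817188137, 'force': array([ 0.26520446,  0.15858419, -0.40726703])}
0.0187
side {'fovy': 52.45125550798852, 'cx': 316.938102636804, 'cy': 245.11286727743223, 'eye': array([-0.11600892, -0.64063045,  0.73657283]), 'orientation': array([-123.57460013,   -0.8427656 ,  -43.88956377])}
top {'fovy': 44.30636969277851, 'cx': 318.3744458678035, 'cy': 243.52853360486006, 'eye': array([0.28619772, 0.01110625, 1.4360468 ]), 'orientation': array([-168.83830175,   -0.18444955,  -89.16386415])}
pics
```

View pics/side0.png

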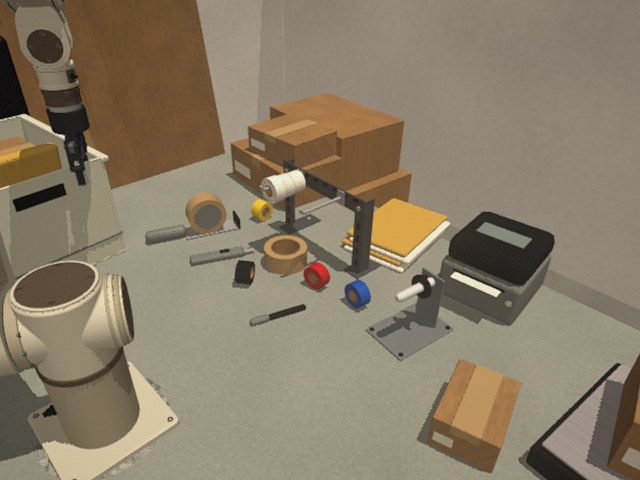

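View pics/top0.png

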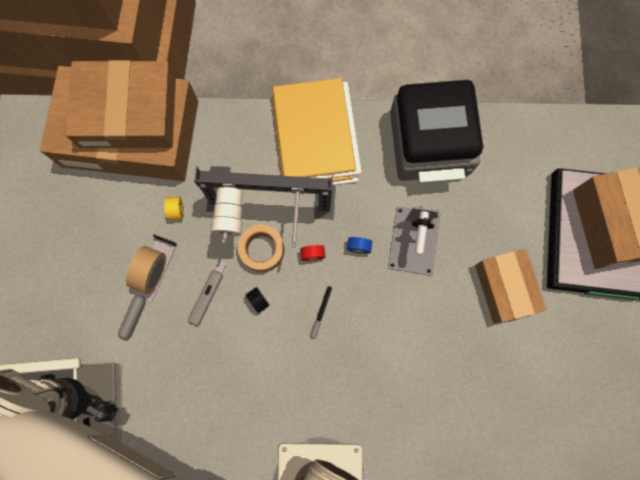

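The side view shows the white rolls on the full hook (~283,187), the empty spare hook (~320,205), and the spindle (~412,290) with its black disc (~425,287). In the top view the rolls are at ~(227,210), the spare hook at (296,215), and the spindle at (422,230). The coloured rolls on the bench, yellow (174,208), red (313,253), blue (360,245) and black (257,300), are look-alikes. The wanted rolls are the white ones on the hook. I'll confirm that in one enlarged crop.

```bash
python3 - <<'E'
import cv2,numpy as np
t=cv2.imread('pics/top0.png');s=cv2.imread('pics/side0.png')
f=lambda im,x,y,w,h,k:cv2.resize(im[y:y+h,x:x+w],None,fx=k,fy=k,interpolation=cv2.INTER_CUBIC)
a=f(t,190,160,160,100,5) # 800x500
cv2.imwrite('pics/c1.png',a)
b=np.hstack([f(s,250,150,130,150,3),f(s,360,255,100,150,3)[:, :]])
c=f(t,385,200,60,80,450/80)
b=np.hstack([f(s,250,155,120,75,4),c[:300,:]])
cv2.imwrite('pics/c2.png',b);print(b.shape)
E
```

```text
(300, 818, 3)
```

View pics/c1.png

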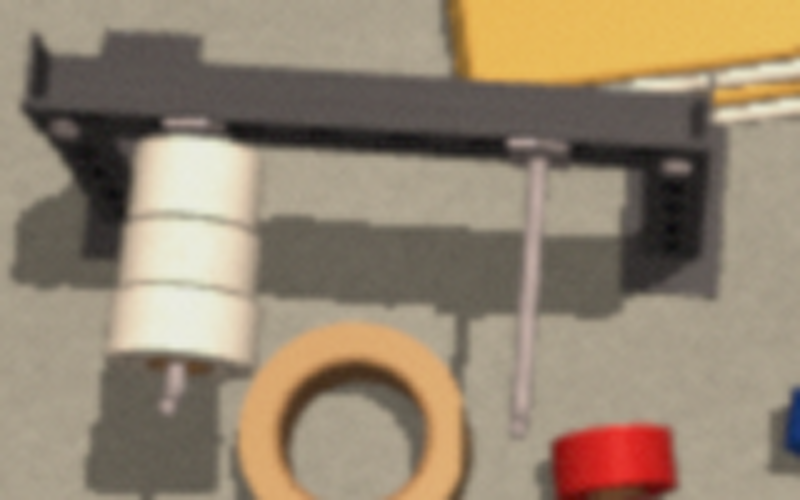

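View pics/c2.png

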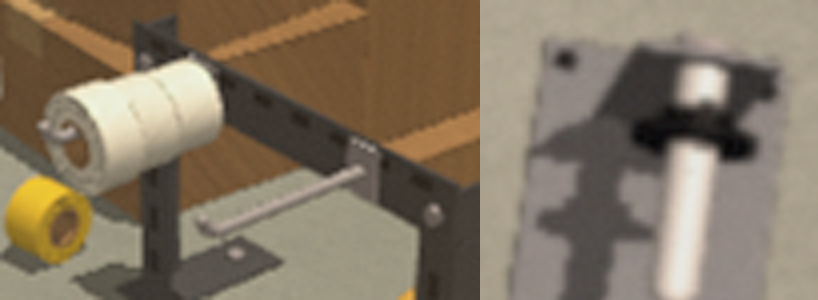

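c1 confirms three white rolls, widest at the tip, on the left hook at c1 (185,245). The spare hook runs from c1 (538,160) to (518,432). c2 shows the disc roughly mid-spindle. Next I convert these to positions.

```bash
cat > h.py <<'E'
from bench import *
import numpy as np,cv2
from scipy.spatial.transform import Rotation as R
def cam(n):
    c=get_calibration(n);return c,R.from_euler('xyz',c['orientation'],degrees=True).as_matrix(),240/np.tan(np.radians(c['fovy']/2))
def ray(n,p):
    c,M,f=cam(n);d=M@np.array([(p[0]-c['cx'])/f,(p[1]-c['cy'])/f,1]);return c['eye'],d
def onz(n,p,z):
    e,d=ray(n,p);return e+d*(z-e[2])/d[2]
def proj(n,X):
    c,M,f=cam(n);q=M.T@(np.array(X)-c['eye']);return np.array([f*q[0]/q[2]+c['cx'],f*q[1]/q[2]+c['cy']])
def tri(a,b):
    (e1,d1),(e2,d2)=ray('top',a),ray('side',b)
    s=np.linalg.lstsq(np.c_[d1,-d2],e2-e1,rcond=None)[0]
    return (e1+s[0]*d1+e2+s[1]*d2)/2,np.linalg.norm(e1+s[0]*d1-e2-s[1]*d2)
E
cat > m.py <<'E'
from h import *
np.set_printoptions(precision=4,suppress=True)
t=cv2.imread('pics/top0.png')
T=lambda x,y:(190+(x+.5)/5-.5,160+(y+.5)/5-.5)
S=lambda x,y:(250+(x+.5)/4-.5,155+(y+.5)/4-.5)
print('spare root',onz('top',T(538,160),.19),'tip',onz('top',T(518,428),.198))
print('full tip',onz('top',T(169,402),.198))
print('rail front top',onz('top',T(28,107),.21),onz('top',T(708,150),.21))
print('tri spare tip',tri(T(518,428),S(206,226)),'full tip',tri(T(169,402),S(47,128)))
print('tri spare root',tri(T(538,160),S(358,175)))
# roll sides at axis height .1815: front
for z,a,b in((.1815,(110,320),(252,330)),(.1815,(120,245),(256,255)),(.1815,(132,170),(256,180))):
    print('roll edges',onz('top',T(*a),z),onz('top',T(*b),z))
# spindle
h=cv2.cvtColor(t,cv2.COLOR_BGR2HSV)
m=((h[:,:,2]>165)&(h[:,:,1]<45)).astype('uint8')
m[:, :410]=0;m[:,435:]=0;m[:200]=0;m[265:]=0
for y in range(200,262):
    x=np.where(m[y])[0]
    if len(x): print(y,x.min(),x.max(),end=' | ')
w=get_calibration('wrist');print('\nwrist',w['eye'],w['orientation'],get_obs()['ee_pos'])
E
python3 m.py
```

```text
spare root [0.6474 0.0588 0.19  ] tip [0.526  0.0645 0.198 ]
full tip [0.5351 0.2142 0.198 ]
rail front top [0.662  0.2792 0.21  ] [ 0.6472 -0.0153  0.21  ]
tri spare tip (array([0.5259, 0.0652, 0.1949]), np.float64(0.0017766185219521965)) full tip (array([0.5335, 0.2154, 0.1975]), np.float64(0.004028213358960524))
tri spare root (array([0.6467, 0.0605, 0.1859]), np.float64(0.004801126255949849))
roll edges [0.5745 0.2443 0.1815] [0.571  0.1822 0.1815]
roll edges [0.6084 0.2416 0.1815] [0.6048 0.1818 0.1815]
roll edges [0.6425 0.238  0.1815] [0.6388 0.1832 0.1815]
200 410 433 | 201 410 434 | 202 410 432 | 203 412 434 | 204 410 433 | 205 410 434 | 206 410 434 | 207 410 433 | 208 425 434 | 209 433 434 | 212 422 427 | 213 421 428 | 214 421 428 | 215 421 427 | 216 421 427 | 217 421 427 | 226 420 423 | 227 420 426 | 228 419 426 | 229 419 426 | 230 419 426 | 231 419 426 | 232 419 426 | 233 419 426 | 234 418 425 | 235 418 425 | 236 418 425 | 237 418 425 | 238 418 425 | 239 418 425 | 240 418 425 | 241 417 424 | 242 417 424 | 243 417 424 | 244 417 424 | 245 417 424 | 246 417 424 | 247 417 424 | 248 416 423 | 249 416 423 | 250 416 423 | 251 417 423 | 252 417 423 | 253 418 422 | 
wrist [0.1417 0.4858 0.3727] [162.6204   0.0895  65.0523] [0.2108 0.4527 0.21  ]
```

```bash
cat > m2.py <<'E'
from h import *
np.set_printoptions(precision=4,suppress=True)
T=lambda x,y:(190+(x+.5)/5-.5,160+(y+.5)/5-.5)
print('gap1',onz('top',T(185,284),.2135),'gap2',onz('top',T(190,216),.2105),'frontface',onz('top',T(180,353),.2145))
a,b=onz('top',(422.6,230),.115),onz('top',(419.6,249.5),.115)
print('spindle',a,b,'yaw',np.degrees(np.arctan2(a[1]-b[1],a[0]-b[0])),'tip',onz('top',(419.5,253.7),.115))
print('disc front(low edge)',onz('top',(423,226),.125),onz('top',(424,218),.125))
t=cv2.imread('pics/top0.png');s=cv2.imread('pics/side0.png')
# holder base corners on z=.005: look at
h=cv2.cvtColor(t,cv2.COLOR_BGR2HSV)
tip=onz('top',(419.5,253.7),.115);print('side pred tip',proj('side',tip),proj('side',tip+[.1,-.005,0]))
f=lambda im,x,y,w,h,k:cv2.resize(im[y:y+h,x:x+w],None,fx=k,fy=k,interpolation=cv2.INTER_CUBIC)
cv2.imwrite('pics/c3.png',np.hstack([f(t,385,200,60,80,6.25)[:480],f(s,380,260,60,80,6.25)[:480]]))
E
python3 m2.py
```

```text
gap1 [0.5834 0.2072 0.2135] gap2 [0.6142 0.2069 0.2105] frontface [0.5531 0.2078 0.2145]
spindle [ 0.5822 -0.2282  0.115 ] [ 0.5365 -0.2204  0.115 ] yaw -9.620897923741689 tip [ 0.5268 -0.22    0.115 ]
disc front(low edge) [ 0.5893 -0.2274  0.125 ] [ 0.6081 -0.2301  0.125 ]
side pred tip [398.6333 298.3283] [430.1391 278.6044]
```

View pics/c3.png

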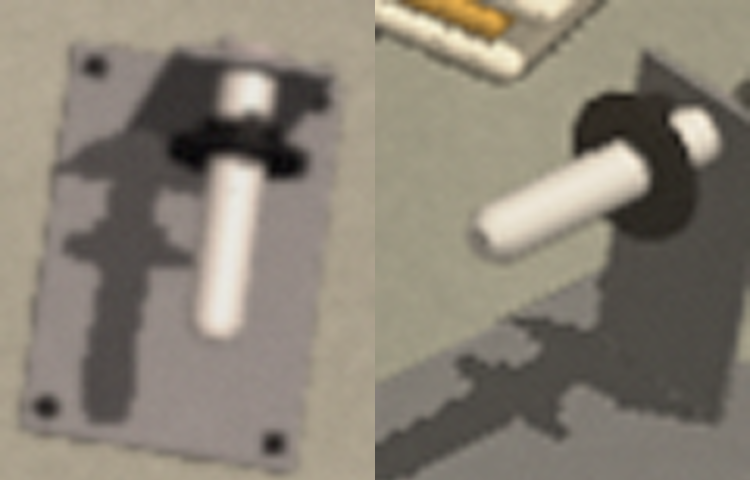

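Call:
{"api": "step_arm", "payload": {
  "rows": [
    {"translation":[0,0,-15],"turn":[0,0,7.16],"jaw":0},
    {"translation":[0,0,-15],"turn":[0,0,7.16],"jaw":0},
    {"translation":[0,0,-15],"turn":[0,0,7.16],"jaw":0},
    {"translation":[0,0,-15],"turn":[0,0,7.16],"jaw":0},
    {"translation":[0,0,-15],"turn":[0,0,7.16],"jaw":0},
    {"translation":[0,0,-15],"turn":[0,0,7.16],"jaw":0},
    {"translation":[0,0,0],"turn":[0,0,7.16],"jaw":0},
    {"translation":[0,0,0],"turn":[0,0,7.16],"jaw":0},
    {"translation":[0,0,0],"turn":[0,0,7.16],"jaw":0},
    {"translation":[0,0,0],"turn":[0,0,7.16],"jaw":0},
    {"translation":[0,0,0],"turn":[0,0,7.16],"jaw":0},
    {"translation":[0,0,0],"turn":[0,0,7.16],"jaw":0},
    {"translation":[0,0,0],"turn":[0,0,7.16],"jaw":0},
    {"translation":[0,0,0],"turn":[0,0,7.16],"jaw":0},
    {"translation":[0,0,0],"turn":[0,0,7.16],"jaw":0},
    {"translation":[0,0,0],"turn":[0,0,7.16],"jaw":0},
    {"translation":[0,0,0],"turn":[0,0,7.16],"jaw":0},
    {"translation":[0,0,0],"turn":[0,0,7.16],"jaw":0},
    {"translation":[0,0,0],"turn":[0,0,7.16],"jaw":0},
    {"translation":[0,0,0],"turn":[0,0,7.16],"jaw":0}
  ]
}}

```text
t: 1.77
ee_pos: [0.3761, 0.291, 0.3009]
ee_rot: [-169.9, 4.5, 30.9]
force: [0.6, 0.1, 0.1]
grip_width: 0.0856
finger_force: 0.0
```

c3 shows the spindle tip in the side view at about (397,298), against a prediction of (398.6,298.3). The disc's front face is about 63 mm from the tip. The arm's pose isn't what I commanded, so I'll check the joints.

```bash
python3 - <<'E'
from h import *
o=get_obs();print(o['joint_pos'],o['qd'],o['ee_pos'],o['ee_rot'],o['t'])
E
```

```text
[ 30.8434619   13.35379133  12.0777797   93.27172708  10.14263243
 179.9421642 ] [-5.44765513e+01  3.56785331e+00  1.90075004e+00  1.19399433e+01
  1.37687520e+01  3.88200624e-03] [0.37606108 0.29101897 0.30093144] [-169.85284432    4.53755162   30.90057287] 1.7667
```

Call:
{"api": "step_arm", "payload": {
  "rows": [
    {"translation":[0,0,0],"turn":[0,0,0],"jaw":0},
    {"translation":[0,0,0],"turn":[0,0,0],"jaw":0},
    {"translation":[0,0,0],"turn":[0,0,0],"jaw":0}
  ]
}}

```text
t: 2.02
ee_pos: [0.3752, 0.2922, 0.3012]
ee_rot: [-169.9, 4.5, 31.1]
force: [0.7, 0.4, -0.1]
grip_width: 0.0853
finger_force: 0.0
```

The yaw relation is ψ = j1 − j6 + 180, so j6 hit its limit. The equivalent half-turn grasp at ψ ≈ 177° stays in range, so I'll use that.

```bash
cat >> h.py <<'E'
def go(p,yaw,quiet=False):
    """total tool-frame turn now, and tool-frame shift (mm) after the turn"""
    o=get_obs();C=R.from_euler('xyz',o['ee_rot'],degrees=True);G=R.from_euler('xyz',[180,0,yaw],degrees=True)
    r=np.degrees((C.inv()*G).as_rotvec());d=G.inv().apply((np.array(p)-o['ee_pos'])*1000)
    print('turn',r.round(2),'shift',d.round(1),'F',np.round(o['force'],2),'w',round(o['grip_width']*1000,1),'t',round(o['t'],2))
E
python3 -c "
from h import *
go([.4,.25,.30],177.2)"
```

```text
turn [  -9.63  -11.15 -145.91] shift [-26.8 -41.    1.2] F [ 0.68  0.39 -0.11] w 85.3 t 2.02
```

Call:
{"api": "step_arm", "payload": {
  "rows": [
    {"translation":[0,0,0],"turn":[-0.459,-0.531,-6.948],"jaw":0},
    {"translation":[0,0,0],"turn":[-0.459,-0.531,-6.948],"jaw":0},
    {"translation":[0,0,0],"turn":[-0.459,-0.531,-6.948],"jaw":0},
    {"translation":[0,0,0],"turn":[-0.459,-0.531,-6.948],"jaw":0},
    {"translation":[0,0,0],"turn":[-0.459,-0.531,-6.948],"jaw":0},
    {"translation":[0,0,0],"turn":[-0.459,-0.531,-6.948],"jaw":0},
    {"translation":[0,0,0],"turn":[-0.459,-0.531,-6.948],"jaw":0},
    {"translation":[0,0,0],"turn":[-0.459,-0.531,-6.948],"jaw":0},
    {"translation":[0,0,0],"turn":[-0.459,-0.531,-6.948],"jaw":0},
    {"translation":[0,0,0],"turn":[-0.459,-0.531,-6.948],"jaw":0},
    {"translation":[0,0,0],"turn":[-0.459,-0.531,-6.948],"jaw":0},
    {"translation":[0,0,0],"turn":[-0.459,-0.531,-6.948],"jaw":0},
    {"translation":[0,0,0],"turn":[-0.459,-0.531,-6.948],"jaw":0},
    {"translation":[0,0,0],"turn":[-0.459,-0.531,-6.948],"jaw":0},
    {"translation":[0,0,0],"turn":[-0.459,-0.531,-6.948],"jaw":0},
    {"translation":[0,0,0],"turn":[-0.459,-0.531,-6.948],"jaw":0},
    {"translation":[0,0,0],"turn":[-0.459,-0.531,-6.948],"jaw":0},
    {"translation":[0,0,0],"turn":[-0.459,-0.531,-6.948],"jaw":0},
    {"translation":[0,0,0],"turn":[-0.459,-0.531,-6.948],"jaw":0},
    {"translation":[0,0,0],"turn":[-0.459,-0.531,-6.948],"jaw":0}
  ]
}}

```text
t: 3.68
ee_pos: [0.3738, 0.2939, 0.3015]
ee_rot: [-179.6, -0.4, 170.9]
force: [-0.2, 0.0, 0.2]
grip_width: 0.0853
finger_force: 0.0
```

```bash
python3 -c "
from h import *
print(get_obs()['joint_pos'])
go([.569,.2125,.30],177.2)"
```

```text
[3.81591722e+01 1.03587180e+01 9.32541379e+00 8.95896550e+01
 2.35900675e-02 4.72986258e+01]
turn [-0.42 -0.46 -6.34] shift [-198.9  -71.8    1.5] F [-0.25  0.01  0.15] w 85.3 t 3.68
```

Call:
{"api": "step_arm", "payload": {
  "rows": [
    {"translation":[0,0,0],"turn":[-0.42,-0.46,-6.34],"jaw":0},
    {"translation":[-30,-12,5],"turn":[0,0,0],"jaw":0},
    {"translation":[-35,-12,5],"turn":[0,0,0],"jaw":0},
    {"translation":[-35,-12,5],"turn":[0,0,0],"jaw":0},
    {"translation":[-35,-12,5],"turn":[0,0,0],"jaw":0},
    {"translation":[-35,-12,5],"turn":[0,0,0],"jaw":0},
    {"translation":[-27.9,-11.8,6.5],"turn":[0,0,0],"jaw":0},
    {"translation":[0,0,0],"turn":[0,0,0],"jaw":0},
    {"translation":[0,0,0],"turn":[0,0,0],"jaw":0}
  ]
}}

```text
t: 4.43
ee_pos: [0.5683, 0.2098, 0.2681]
ee_rot: [-179.9, -0.2, 176.7]
force: [0.1, 0.5, -0.3]
grip_width: 0.0854
finger_force: 0.0
```

```bash
python3 - <<'E'
from h import *
go([.568,.2128,.27],177.2)
print(get_calibration('wrist'))
cv2.imwrite('pics/w1.png',capture('wrist')[:,:,::-1])
E
```

```text
turn [-0.07 -0.2  -0.54] shift [ 0.5  3.  -1.9] F [ 0.14  0.47 -0.26] w 85.4 t 4.43
{'fovy': 65.70646984690485, 'cx': 319.30125179138963, 'cy': 240.33069339515052, 'eye': array([0.49268568, 0.21500418, 0.43103567]), 'orientation': array([1.62811557e+02, 6.01643882e-02, 8.66785354e+01])}
```

View pics/w1.png

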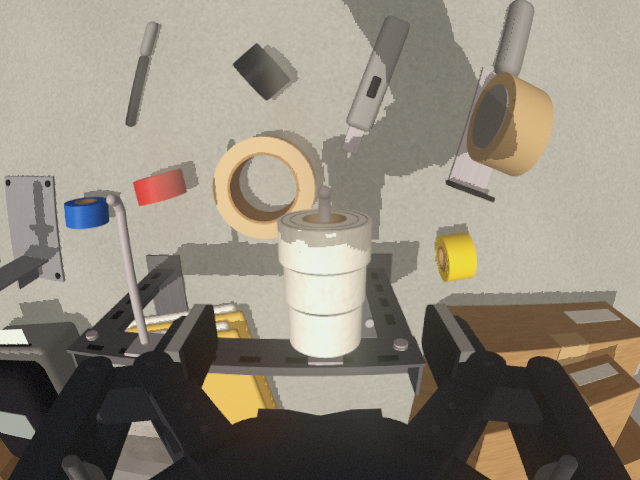

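The wrist view shows the front roll at (325,235) with its rim at x 278 to 371, the hook tip at (325,190), roll gaps at rows ~270 and ~312, and the spare hook tip at (115,201).

```bash
cat >> h.py <<'E'
def won(c,p,z):
    M=R.from_euler('xyz',c['orientation'],degrees=True).as_matrix();f=240/np.tan(np.radians(c['fovy']/2))
    v=np.array([p[0]-c['cx'],p[1]-c['cy']]);r=np.linalg.norm(v);th=r/f
    d=M@np.r_[np.sin(th)*v/r,np.cos(th)];e=c['eye'];return e+d*(z-e[2])/d[2]
E
python3 - <<'E'
from h import *
np.set_printoptions(precision=4,suppress=True)
c=get_calibration('wrist')
for n,p,z in(('L',(279,226),.1815),('R',(371,226),.1815),('tip',(325,188),.2045),('gap1 mid',(325,272),.213),('gap2 mid',(325,313),.210),('front top',(325,237),.2145),('stip',(114,198),.2045),('sroot',(143,341),.194),('spindle edge',(0,275),.115)):
    print(n,won(c,p,z))
g=cv2.imread('pics/w1.png').astype(int);print([ (y,g[y,325].tolist()) for y in range(222,345,3)])
E
```

```text
L [0.5574 0.1832 0.1815]
R [0.561  0.2477 0.1815]
tip [0.5287 0.2167 0.2045]
gap1 mid [0.5809 0.2138 0.213 ]
gap2 mid [0.6121 0.2123 0.21  ]
front top [0.5573 0.215  0.2145]
stip [0.5237 0.0712 0.2045]
sroot [0.644  0.0612 0.194 ]
spindle edge [ 0.6129 -0.1949  0.115 ]
[(222, [118, 134, 146]), (225, [139, 154, 164]), (228, [136, 153, 161]), (231, [152, 170, 178]), (234, [203, 217, 217]), (237, [168, 185, 194]), (240, [172, 187, 197]), (243, [168, 185, 194]), (246, [171, 188, 196]), (249, [225, 238, 235]), (252, [223, 239, 236]), (255, [227, 239, 235]), (258, [232, 239, 236]), (261, [229, 240, 235]), (264, [226, 240, 235]), (267, [230, 240, 236]), (270, [227, 241, 236]), (273, [222, 239, 236]), (276, [198, 215, 214]), (279, [223, 240, 236]), (282, [224, 241, 237]), (285, [226, 241, 237]), (288, [227, 242, 238]), (291, [221, 238, 237]), (294, [220, 238, 237]), (297, [223, 239, 237]), (300, [223, 240, 237]), (303, [226, 241, 236]), (306, [227, 241, 237]), (309, [225, 241, 237]), (312, [224, 240, 238]), (315, [123, 136, 140]), (318, [225, 242, 237]), (321, [231, 241, 237]), (324, [232, 242, 238]), (327, [227, 242, 238]), (330, [227, 242, 237]), (333, [230, 241, 237]), (336, [235, 241, 236]), (339, [230, 241, 236]), (342, [228, 242, 237])]
```

Call:
{"api": "step_arm", "payload": {
  "rows": [
    {"translation":[0.5,4.3,0],"turn":[-0.07,-0.2,-0.54],"jaw":0},
    {"translation":[0,0,20],"turn":[0,0,0],"jaw":0},
    {"translation":[0,0,20],"turn":[0,0,0],"jaw":0},
    {"translation":[0,0,20],"turn":[0,0,0],"jaw":0},
    {"translation":[0,0,20],"turn":[0,0,0],"jaw":0},
    {"translation":[0,0,20],"turn":[0,0,0],"jaw":0},
    {"translation":[0,0,8.5],"turn":[0,0,0],"jaw":0},
    {"translation":[0,0,0],"turn":[0,0,0],"jaw":0},
    {"translation":[0,0,0],"turn":[0,0,0],"jaw":0}
  ]
}}

```text
t: 5.23
ee_pos: [0.5681, 0.2144, 0.1625]
ee_rot: [179.9, 0.2, 177.3]
force: [-0.2, -0.0, 0.7]
grip_width: 0.0853
finger_force: 0.0
```

```bash
python3 - <<'E'
from h import *
go([.568,.2142,.158],177.2)
cv2.imwrite('pics/w2.png',capture('wrist')[:,:,::-1])
E
```

```text
turn [0.07 0.21 0.06] shift [ 0.  -0.2  4.5] F [-0.16 -0.01  0.67] w 85.3 t 5.23
```

View pics/w2.png

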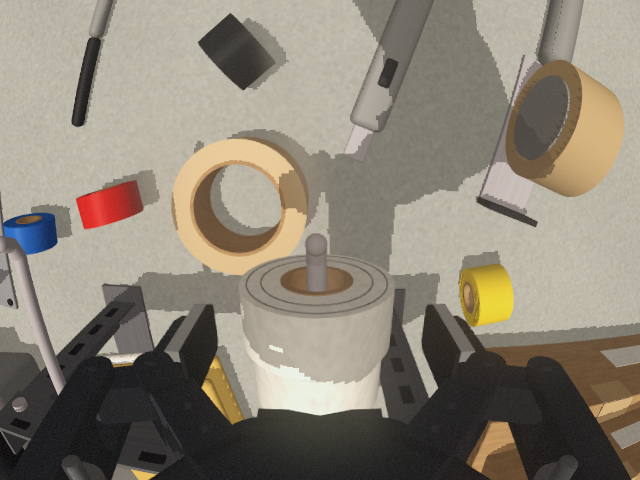

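The fingers (inner edges 217 and 425) straddle the roll (240 to 393). The roll sits about 1.5 mm to −y, so I'll correct that, lower to depth and close.

Call:
{"api": "step_arm", "payload": {
  "rows": [
    {"translation":[0,-1.6,4.5],"turn":[0.07,0.2,0],"jaw":0},
    {"translation":[0,0,0],"turn":[0,0,0],"jaw":0},
    {"translation":[0,0,0],"turn":[0,0,0],"jaw":1},
    {"translation":[0,0,0],"turn":[0,0,0],"jaw":1},
    {"translation":[0,0,0],"turn":[0,0,0],"jaw":1},
    {"translation":[0,0,0],"turn":[0,0,0],"jaw":1},
    {"translation":[0,0,0],"turn":[0,0,0],"jaw":1},
    {"translation":[0,0,0],"turn":[0,0,0],"jaw":1}
  ],
  "force": 25
}}

```text
t: 5.95
ee_pos: [0.5689, 0.2118, 0.1575]
ee_rot: [180.0, 0.0, 177.1]
force: [-0.2, 0.6, 2.3]
grip_width: 0.065
finger_force: 30.7
```

Call:
{"api": "step_arm", "payload": {
  "rows": [
    {"translation":[0,0,-3.5],"turn":[0,0,0],"jaw":1},
    {"translation":[0,0,-3.5],"turn":[0,0,0],"jaw":1},
    {"translation":[0,0,-3.5],"turn":[0,0,0],"jaw":1},
    {"translation":[0,0,-3.5],"turn":[0,0,0],"jaw":1},
    {"translation":[0,0,0],"turn":[0,0,0],"jaw":1},
    {"translation":[0,0,0],"turn":[0,0,0],"jaw":1}
  ]
}}

```text
t: 6.45
ee_pos: [0.5687, 0.2117, 0.1712]
ee_rot: [-180.0, -0.0, 177.1]
force: [0.6, 0.2, -1.1]
grip_width: 0.0649
finger_force: 30.4
```

```bash
python3 - <<'E'
from h import *
go([.568,.2128,.1712],177.2)
cv2.imwrite('pics/w3.png',capture('wrist')[:,:,::-1])
E
```

```text
turn [-0.02 -0.01 -0.06] shift [ 0.7  1.1 -0. ] F [ 0.61  0.16 -1.08] w 64.9 t 6.45
```

View pics/w3.png

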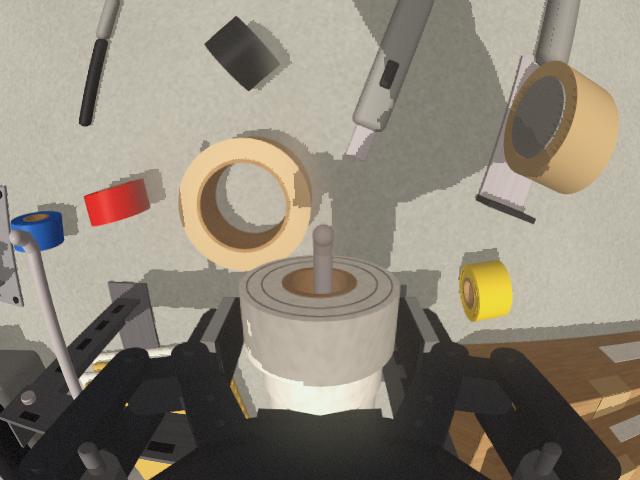

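The force is about the roll's weight, and the tip (323) sits within the bore (282 to 357). The roll is free, so I'll slide it off.

Call:
{"api": "step_arm", "payload": {
  "rows": [
    {"translation":[6,0.8,0],"turn":[0,0,0],"jaw":1},
    {"translation":[9,0,0],"turn":[0,0,0],"jaw":1},
    {"translation":[9,0,0],"turn":[0,0,0],"jaw":1},
    {"translation":[9,0,0],"turn":[0,0,0],"jaw":1},
    {"translation":[9,0,0],"turn":[0,0,0],"jaw":1},
    {"translation":[9,0,0],"turn":[0,0,0],"jaw":1},
    {"translation":[9,0,0],"turn":[0,0,0],"jaw":1},
    {"translation":[9,0,0],"turn":[0,0,0],"jaw":1},
    {"translation":[9,0,0],"turn":[0,0,0],"jaw":1},
    {"translation":[0,0,0],"turn":[0,0,0],"jaw":1},
    {"translation":[0,0,0],"turn":[0,0,0],"jaw":1}
  ]
}}

```text
t: 7.42
ee_pos: [0.4904, 0.2165, 0.1713]
ee_rot: [-180.0, 0.0, 177.2]
force: [0.8, -0.2, -1.0]
grip_width: 0.0646
finger_force: 30.4
```

```bash
cat > sp.py <<'E'
from h import *
c=get_calibration('wrist');im=capture('wrist')[:,:,::-1];cv2.imwrite('pics/w4.png',im)
go([.489,.0665,.1712],177.2)
E
python3 sp.py
```

```text
turn [-0.01  0.03 -0.04] shift [-5.500e+00 -1.499e+02  1.000e-01] F [ 0.13  0.21 -1.48] w 65.1 t 7.47
```

Call:
{"api": "step_arm", "payload": {
  "rows": [
    {"translation":[0,-25,0],"turn":[0,0,0],"jaw":1},
    {"translation":[0,-35,0],"turn":[0,0,0],"jaw":1},
    {"translation":[0,-35,0],"turn":[0,0,0],"jaw":1},
    {"translation":[0,-35,0],"turn":[0,0,0],"jaw":1},
    {"translation":[0,-20,0],"turn":[0,0,0],"jaw":1},
    {"translation":[0,0,0],"turn":[0,0,0],"jaw":1},
    {"translation":[0,0,0],"turn":[0,0,0],"jaw":1}
  ]
}}

```text
t: 8.05
ee_pos: [0.4838, 0.0655, 0.1712]
ee_rot: [180.0, 0.0, 177.0]
force: [-0.1, 0.5, -1.2]
grip_width: 0.0651
finger_force: 30.3
```

```bash
python3 - <<'E'
from h import *
c=get_calibration('wrist');im=capture('wrist')[:,:,::-1];cv2.imwrite('pics/w5.png',im)
go([.4834,.0667,.1712],177.2)
cv2.imwrite('pics/w5c.png',cv2.resize(im[180:400,180:460],None,fx=2.5,fy=2.5))
E
```

```text
turn [ 0.01  0.01 -0.13] shift [0.5 0.3 0. ] F [-0.53  0.1  -0.94] w 64.8 t 8.1
```

View pics/w5c.png

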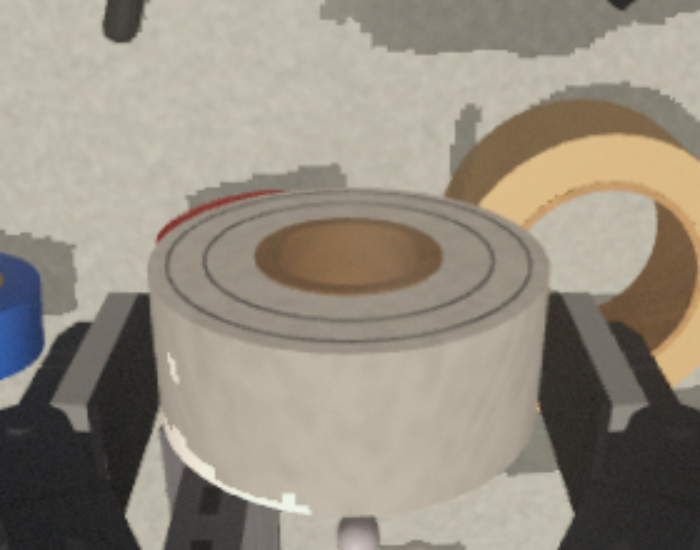

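The tip shows at full-image (323,392) with the bore centre at (319.6,282). I'll convert the lateral offset to mm.

```bash
python3 - <<'E'
from h import *
c=get_calibration('wrist')
a=won(c,(323,389),.2045);b=won(c,(319.6,282),.195)
o=get_obs();Y=np.array([-np.sin(np.radians(-2.8)),np.cos(np.radians(-2.8)),0])
for p in(a,b,o['ee_pos']):print(p,p@Y)
E
```

```text
[0.5172527  0.06696782 0.2045    ] 0.09215554388011746
[0.46877865 0.06791163 0.195     ] 0.09073028571446744
[0.48386967 0.06634512 0.17120439] 0.08990282987782776
```

Call:
{"api": "step_arm", "payload": {
  "rows": [
    {"translation":[-6,1.2,0],"turn":[0,0,0],"jaw":1},
    {"translation":[-8,0,0],"turn":[0,0,0],"jaw":1},
    {"translation":[-8,0,0],"turn":[0,0,0],"jaw":1},
    {"translation":[-8,0,0],"turn":[0,0,0],"jaw":1},
    {"translation":[-8,0,0],"turn":[0,0,0],"jaw":1},
    {"translation":[-8,0,0],"turn":[0,0,0],"jaw":1},
    {"translation":[-8,0,0],"turn":[0,0,0],"jaw":1}
  ]
}}

```text
t: 8.68
ee_pos: [0.5382, 0.0652, 0.1708]
ee_rot: [-180.0, -0.0, 177.2]
force: [-0.9, 0.9, -0.6]
grip_width: 0.0647
finger_force: 30.4
```

Call:
{"api": "step_arm", "payload": {
  "rows": [
    {"translation":[-9,0,0],"turn":[0,0,0],"jaw":1},
    {"translation":[-9,0,0],"turn":[0,0,0],"jaw":1},
    {"translation":[-9,0,0],"turn":[0,0,0],"jaw":1},
    {"translation":[-9,0,0],"turn":[0,0,0],"jaw":1},
    {"translation":[-9,0,0],"turn":[0,0,0],"jaw":1},
    {"translation":[-9,0,0],"turn":[0,0,0],"jaw":1},
    {"translation":[-9,0,0],"turn":[0,0,0],"jaw":1},
    {"translation":[-9,0,0],"turn":[0,0,0],"jaw":1},
    {"translation":[-8,0,0],"turn":[0,0,0],"jaw":1},
    {"translation":[0,0,0],"turn":[0,0,0],"jaw":1},
    {"translation":[0,0,0],"turn":[0,0,0],"jaw":1}
  ]
}}

```text
t: 9.6
ee_pos: [0.6173, 0.061, 0.1704]
ee_rot: [-180.0, -0.1, 177.1]
force: [-0.3, -0.3, -0.5]
grip_width: 0.0646
finger_force: 30.3
```

Call:
{"api": "step_arm", "payload": {
  "rows": [
    {"translation":[0,0,3],"turn":[0,0,0],"jaw":1},
    {"translation":[0,0,3],"turn":[0,0,0],"jaw":1},
    {"translation":[0,0,3],"turn":[0,0,0],"jaw":1},
    {"translation":[0,0,3],"turn":[0,0,0],"jaw":1},
    {"translation":[0,0,0.5],"turn":[0,0,0],"jaw":1},
    {"translation":[0,0,0],"turn":[0,0,0],"jaw":1}
  ]
}}

```text
t: 10.1
ee_pos: [0.6168, 0.0611, 0.1584]
ee_rot: [-180.0, -0.1, 177.1]
force: [0.3, -0.5, -1.5]
grip_width: 0.065
finger_force: 30.4
```

Call:
{"api": "step_arm", "payload": {
  "rows": [
    {"translation":[0,0,0.8],"turn":[0,0,0],"jaw":1},
    {"translation":[0,0,0],"turn":[0,0,0],"jaw":1},
    {"translation":[0,0,0],"turn":[0,0,0],"jaw":1}
  ]
}}

```text
t: 10.35
ee_pos: [0.617, 0.0611, 0.158]
ee_rot: [-180.0, -0.0, 177.1]
force: [-2.2, 0.4, 0.3]
grip_width: 0.0647
finger_force: 30.5
```

Call:
{"api": "step_arm", "payload": {
  "rows": [
    {"translation":[0,0,0],"turn":[0,0,0],"jaw":0},
    {"translation":[0,0,0],"turn":[0,0,0],"jaw":0},
    {"translation":[0,0,0],"turn":[0,0,0],"jaw":0},
    {"translation":[0,0,0],"turn":[0,0,0],"jaw":0},
    {"translation":[0,0,0],"turn":[0,0,0],"jaw":0},
    {"translation":[0,0,-10],"turn":[0,0,0],"jaw":0},
    {"translation":[0,0,-20],"turn":[0,0,0],"jaw":0},
    {"translation":[0,0,-25],"turn":[0,0,0],"jaw":0},
    {"translation":[0,0,-25],"turn":[0,0,0],"jaw":0},
    {"translation":[0,0,-25],"turn":[0,0,0],"jaw":0},
    {"translation":[0,0,0],"turn":[0,0,0],"jaw":0},
    {"translation":[0,0,0],"turn":[0,0,0],"jaw":0}
  ]
}}

```text
t: 11.35
ee_pos: [0.6184, 0.0612, 0.2656]
ee_rot: [180.0, 0.3, 177.1]
force: [0.1, 0.1, -0.3]
grip_width: 0.0851
finger_force: 0.0
```

```bash
cat > e.py <<'E'
from h import *
import sys
np.set_printoptions(precision=4,suppress=True)
# where white roll edges run in the top view: columns and rows of white mask
im=capture('top');cv2.imwrite('pics/top_%s.png'%sys.argv[1],im[:,:,::-1])
c=get_calibration('wrist');w=capture('wrist');cv2.imwrite('pics/wr_%s.png'%sys.argv[1],w[:,:,::-1])
h=cv2.cvtColor(w,cv2.COLOR_RGB2HSV)
m=((h[:,:,2]>120)&(h[:,:,1]<55)).astype('uint8')
s=cv2.cvtColor(capture('side'),cv2.COLOR_RGB2BGR);cv2.imwrite('pics/side_%s.png'%sys.argv[1],s)
go([.599,.2117,.27],177.2)
E
python3 e.py a
```

```text
turn [-0.05 -0.15 -0.06] shift [ 24.9 149.6  -8.4] F [-0.49  0.37  0.59] w 85.1 t 11.5
```

```bash
cat > q.py <<'E'
from h import *
import sys
np.set_printoptions(precision=4,suppress=True)
t=cv2.imread('pics/top_%s.png'%sys.argv[1]);h=cv2.cvtColor(t,cv2.COLOR_BGR2HSV)
v=cv2.medianBlur(t,3)[:,:,1].astype(int)
for lo,hi in((205,250),(285,312)):
    m=((h[:,:,2]>175)&(h[:,:,1]<60));m[:, :lo]=0;m[:,hi:]=0;m[:180]=0;m[262:]=0
    for y in range(180,262):
        x=np.where(m[y])[0]
        if len(x)>4: print(y,x.min(),x.max(),int(t[y,int(x.mean())].mean()),end=' | ')
    print()
E
python3 q.py a; python3 -c "
from h import *
for r in range(186,240,3): print(r,onz('top',(228,r),.2115)[:2].round(4), end=' ')"
```

```text
187 224 228 176 | 188 220 234 215 | 189 219 237 222 | 190 219 240 222 | 191 218 240 221 | 192 218 240 223 | 193 218 240 221 | 194 218 240 222 | 195 218 240 224 | 196 218 240 221 | 197 218 240 221 | 198 218 240 222 | 199 218 239 221 | 200 217 239 221 | 201 217 239 218 | 202 217 239 191 | 203 220 239 171 | 204 217 238 208 | 205 216 237 220 | 206 216 238 221 | 207 216 239 221 | 208 216 237 219 | 209 216 234 217 | 210 216 232 208 | 211 216 230 198 | 212 215 222 201 | 213 215 221 202 | 214 215 221 201 | 215 215 220 181 | 
180 285 311 205 | 181 285 311 204 | 182 285 311 205 | 183 285 311 206 | 184 285 311 204 | 185 285 311 206 | 186 285 311 205 | 187 285 311 205 | 188 285 311 205 | 189 285 311 206 | 190 285 311 207 | 191 285 311 205 | 192 285 311 206 | 193 285 311 205 | 194 285 311 205 | 195 285 311 206 | 196 285 311 205 | 197 285 311 205 | 198 285 311 206 | 199 285 311 205 | 200 285 311 204 | 201 285 311 207 | 202 285 311 206 | 203 285 311 207 | 204 285 311 206 | 205 285 311 206 | 206 285 311 206 | 207 285 311 207 | 208 285 311 207 | 209 285 311 203 | 210 285 311 207 | 211 285 311 206 | 2
[... 559 characters left out ...]
3 285 311 207 | 244 285 311 207 | 245 285 311 206 | 246 285 311 207 | 247 285 311 208 | 248 285 311 207 | 249 285 311 208 | 250 285 311 206 | 251 285 311 207 | 252 285 311 207 | 253 285 311 208 | 254 285 311 209 | 255 285 311 208 | 256 285 311 206 | 257 285 311 207 | 258 285 311 207 | 259 285 311 207 | 260 285 311 207 | 261 285 311 208 | 
186 [0.6514 0.2075] 189 [0.6447 0.2072] 192 [0.638  0.2069] 195 [0.6313 0.2066] 198 [0.6246 0.2063] 201 [0.6179 0.2061] 204 [0.6113 0.2058] 207 [0.6047 0.2055] 210 [0.598  0.2052] 213 [0.5914 0.2049] 216 [0.5848 0.2046] 219 [0.5783 0.2043] 222 [0.5717 0.204 ] 225 [0.5651 0.2037] 228 [0.5586 0.2034] 231 [0.5521 0.2031] 234 [0.5455 0.2028] 237 [0.539  0.2026]
```

Call:
{"api": "step_arm", "payload": {
  "rows": [
    {"translation":[0,25,-3],"turn":[-0.05,-0.15,-0.06],"jaw":0},
    {"translation":[5.7,35,0],"turn":[0,0,0],"jaw":0},
    {"translation":[10,35,0],"turn":[0,0,0],"jaw":0},
    {"translation":[10,35,0],"turn":[0,0,0],"jaw":0},
    {"translation":[0,18.7,0],"turn":[0,0,0],"jaw":0},
    {"translation":[0,0,0],"turn":[0,0,0],"jaw":0},
    {"translation":[0,0,0],"turn":[0,0,0],"jaw":0}
  ]
}}

```text
t: 12.08
ee_pos: [0.5978, 0.2118, 0.2639]
ee_rot: [-179.9, -0.0, 177.3]
force: [0.1, -0.8, -0.3]
grip_width: 0.0855
finger_force: 0.0
```

```bash
python3 -c "
from h import *
go([.600,.2110,.1575],177.2)"
```

```text
turn [-0.07 -0.04  0.15] shift [ -2.2  -0.7 106.4] F [ 0.13 -0.81 -0.34] w 85.5 t 12.08
```

Call:
{"api": "step_arm", "payload": {
  "rows": [
    {"translation":[-2.2,-0.7,0],"turn":[-0.07,-0.04,0.1],"jaw":0},
    {"translation":[0,0,20],"turn":[0,0,0],"jaw":0},
    {"translation":[0,0,20],"turn":[0,0,0],"jaw":0},
    {"translation":[0,0,20],"turn":[0,0,0],"jaw":0},
    {"translation":[0,0,20],"turn":[0,0,0],"jaw":0},
    {"translation":[0,0,20],"turn":[0,0,0],"jaw":0},
    {"translation":[0,0,7],"turn":[0,0,0],"jaw":0},
    {"translation":[0,0,0],"turn":[0,0,0],"jaw":0},
    {"translation":[0,0,0],"turn":[0,0,0],"jaw":0}
  ]
}}

```text
t: 12.83
ee_pos: [0.6015, 0.2091, 0.1589]
ee_rot: [179.9, 0.1, 177.0]
force: [0.2, 0.5, 0.7]
grip_width: 0.0854
finger_force: 0.0
```

```bash
python3 -c "
from h import *
go([.600,.2110,.1575],177.2)"
```

```text
turn [ 0.08  0.14 -0.19] shift [1.6 1.8 1.4] F [0.2  0.46 0.69] w 85.4 t 12.83
```

Call:
{"api": "step_arm", "payload": {
  "rows": [
    {"translation":[1.4,1.8,1.2],"turn":[0.08,0.14,-0.19],"jaw":0},
    {"translation":[0,0,0],"turn":[0,0,0],"jaw":0},
    {"translation":[0,0,0],"turn":[0,0,0],"jaw":1},
    {"translation":[0,0,0],"turn":[0,0,0],"jaw":1},
    {"translation":[0,0,0],"turn":[0,0,0],"jaw":1},
    {"translation":[0,0,0],"turn":[0,0,0],"jaw":1},
    {"translation":[0,0,0],"turn":[0,0,0],"jaw":1},
    {"translation":[0,0,0],"turn":[0,0,0],"jaw":1}
  ]
}}

```text
t: 13.5
ee_pos: [0.6004, 0.2123, 0.1582]
ee_rot: [180.0, 0.1, 177.3]
force: [0.1, -0.1, 3.6]
grip_width: 0.0594
finger_force: 29.7
```

```bash
python3 -c "
from h import *
go([.600,.2110,.1575],177.2)"
```

```text
turn [0.05 0.1  0.1 ] shift [ 0.3 -1.3  0.7] F [ 0.13 -0.09  3.56] w 59.4 t 13.5
```

Call:
{"api": "step_arm", "payload": {
  "rows": [
    {"translation":[0,0,-3.5],"turn":[0,0,0],"jaw":1},
    {"translation":[0,0,-3.5],"turn":[0,0,0],"jaw":1},
    {"translation":[0,0,-3.5],"turn":[0,0,0],"jaw":1},
    {"translation":[0,0,-3.5],"turn":[0,0,0],"jaw":1},
    {"translation":[0,-1,0],"turn":[0,0,0],"jaw":1},
    {"translation":[0,0,0],"turn":[0,0,0],"jaw":1},
    {"translation":[0,0,0],"turn":[0,0,0],"jaw":1}
  ]
}}

```text
t: 14.08
ee_pos: [0.5998, 0.211, 0.1713]
ee_rot: [180.0, 0.0, 177.3]
force: [-0.4, 0.2, -0.5]
grip_width: 0.0586
finger_force: 29.3
```

```bash
python3 -c "
from h import *
go([.489,.2164,.1720],177.2)"
```

```text
turn [0.   0.01 0.09] shift [110.9  -0.   -0.7] F [-0.41  0.19 -0.51] w 58.6 t 14.08
```

Call:
{"api": "step_arm", "payload": {
  "rows": [
    {"translation":[6,0,-0.7],"turn":[0,0,0],"jaw":1},
    {"translation":[9,0,0],"turn":[0,0,0],"jaw":1},
    {"translation":[9,0,0],"turn":[0,0,0],"jaw":1},
    {"translation":[9,0,0],"turn":[0,0,0],"jaw":1},
    {"translation":[8,0,0],"turn":[0,0,0],"jaw":1}
  ]
}}

```text
t: 14.5
ee_pos: [0.5578, 0.213, 0.172]
ee_rot: [180.0, -0.0, 177.3]
force: [-0.2, 0.3, -0.5]
grip_width: 0.059
finger_force: 29.3
```

Call:
{"api": "step_arm", "payload": {
  "rows": [
    {"translation":[9,0,0],"turn":[0,0,0],"jaw":1},
    {"translation":[9,0,0],"turn":[0,0,0],"jaw":1},
    {"translation":[9,0,0],"turn":[0,0,0],"jaw":1},
    {"translation":[9,0,0],"turn":[0,0,0],"jaw":1},
    {"translation":[9,0,0],"turn":[0,0,0],"jaw":1},
    {"translation":[9,0,0],"turn":[0,0,0],"jaw":1},
    {"translation":[9,0,0],"turn":[0,0,0],"jaw":1},
    {"translation":[9,0,0],"turn":[0,0,0],"jaw":1},
    {"translation":[0,0,0],"turn":[0,0,0],"jaw":1},
    {"translation":[0,0,0],"turn":[0,0,0],"jaw":1}
  ]
}}

```text
t: 15.33
ee_pos: [0.4867, 0.2166, 0.1724]
ee_rot: [180.0, 0.1, 177.3]
force: [0.3, -0.4, -0.9]
grip_width: 0.0591
finger_force: 29.3
```

```bash
python3 -c "
from h import *
go([.484,.0665,.1718],177.2)"
```

```text
turn [0.02 0.06 0.12] shift [  -4.6 -150.     0.6] F [ 0.28 -0.42 -0.87] w 59.1 t 15.33
```

Call:
{"api": "step_arm", "payload": {
  "rows": [
    {"translation":[0,-25,0],"turn":[0,0,0.1],"jaw":1},
    {"translation":[0,-35,0],"turn":[0,0,0],"jaw":1},
    {"translation":[0,-35,0],"turn":[0,0,0],"jaw":1},
    {"translation":[0,-35,0],"turn":[0,0,0],"jaw":1},
    {"translation":[0,-19,0],"turn":[0,0,0],"jaw":1},
    {"translation":[0,0,0],"turn":[0,0,0],"jaw":1},
    {"translation":[0,0,0],"turn":[0,0,0],"jaw":1}
  ]
}}

```text
t: 15.92
ee_pos: [0.4804, 0.0667, 0.1723]
ee_rot: [180.0, 0.1, 177.0]
force: [0.4, -0.1, -0.4]
grip_width: 0.0587
finger_force: 29.3
```

```bash
python3 -c "
from h import *
go([.583,.0627,.1717],177.2)"
```

```text
turn [ 0.04  0.07 -0.17] shift [-102.7    1.     0.6] F [ 0.37 -0.08 -0.36] w 58.7 t 15.92
```

Call:
{"api": "step_arm", "payload": {
  "rows": [
    {"translation":[-6,1,0.3],"turn":[0,0,-0.1],"jaw":1},
    {"translation":[-8,0,0],"turn":[0,0,0],"jaw":1},
    {"translation":[-8,0,0],"turn":[0,0,0],"jaw":1},
    {"translation":[-8,0,0],"turn":[0,0,0],"jaw":1},
    {"translation":[-8,0,0],"turn":[0,0,0],"jaw":1},
    {"translation":[-8,0,0],"turn":[0,0,0],"jaw":1},
    {"translation":[-8,0,0],"turn":[0,0,0],"jaw":1},
    {"translation":[-8,0,0],"turn":[0,0,0],"jaw":1}
  ]
}}

```text
t: 16.58
ee_pos: [0.5427, 0.0658, 0.1717]
ee_rot: [180.0, 0.0, 177.3]
force: [0.3, 0.3, 0.2]
grip_width: 0.0589
finger_force: 29.3
```

Call:
{"api": "step_arm", "payload": {
  "rows": [
    {"translation":[-8,0,0],"turn":[0,0,0],"jaw":1},
    {"translation":[-8,0,0],"turn":[0,0,0],"jaw":1},
    {"translation":[-8,0,0],"turn":[0,0,0],"jaw":1},
    {"translation":[-8,0,0],"turn":[0,0,0],"jaw":1},
    {"translation":[-4,0,0],"turn":[0,0,0],"jaw":1},
    {"translation":[0,0,0],"turn":[0,0,0],"jaw":1},
    {"translation":[0,0,0],"turn":[0,0,0],"jaw":1}
  ]
}}

```text
t: 17.17
ee_pos: [0.5777, 0.064, 0.1717]
ee_rot: [180.0, -0.0, 177.3]
force: [0.9, 0.1, -1.4]
grip_width: 0.0592
finger_force: 29.3
```

Call:
{"api": "step_arm", "payload": {
  "rows": [
    {"translation":[0,-0.6,3],"turn":[0,0,0],"jaw":1},
    {"translation":[0,0,3],"turn":[0,0,0],"jaw":1},
    {"translation":[0,0,3],"turn":[0,0,0],"jaw":1},
    {"translation":[0,0,3],"turn":[0,0,0],"jaw":1},
    {"translation":[0,0,0.7],"turn":[0,0,0],"jaw":1},
    {"translation":[0,0,0],"turn":[0,0,0],"jaw":1},
    {"translation":[0,0,0],"turn":[0,0,0],"jaw":1}
  ]
}}

```text
t: 17.75
ee_pos: [0.5776, 0.0634, 0.1592]
ee_rot: [180.0, 0.0, 177.3]
force: [-0.1, 0.2, -0.3]
grip_width: 0.0591
finger_force: 29.3
```

Call:
{"api": "step_arm", "payload": {
  "rows": [
    {"translation":[0,0,0.7],"turn":[0,0,0],"jaw":1},
    {"translation":[0,0,0],"turn":[0,0,0],"jaw":1},
    {"translation":[0,0,0],"turn":[0,0,0],"jaw":1}
  ]
}}

```text
t: 18.0
ee_pos: [0.5778, 0.0634, 0.1587]
ee_rot: [180.0, 0.1, 177.3]
force: [0.0, 0.9, 0.2]
grip_width: 0.0587
finger_force: 29.4
```

Call:
{"api": "step_arm", "payload": {
  "rows": [
    {"translation":[0,0,0.3],"turn":[0,0,0],"jaw":0},
    {"translation":[0,0,0],"turn":[0,0,0],"jaw":0},
    {"translation":[0,0,0],"turn":[0,0,0],"jaw":0},
    {"translation":[0,0,0],"turn":[0,0,0],"jaw":0},
    {"translation":[0,0,0],"turn":[0,0,0],"jaw":0},
    {"translation":[0,0,-10],"turn":[0,0,0],"jaw":0},
    {"translation":[0,0,-20],"turn":[0,0,0],"jaw":0},
    {"translation":[0,0,-25],"turn":[0,0,0],"jaw":0},
    {"translation":[0,0,-25],"turn":[0,0,0],"jaw":0},
    {"translation":[0,0,-25],"turn":[0,0,0],"jaw":0},
    {"translation":[0,25,0],"turn":[0,0,0],"jaw":0},
    {"translation":[-15,35,0],"turn":[0,0,0],"jaw":0},
    {"translation":[-20,35,0],"turn":[0,0,0],"jaw":0},
    {"translation":[-15,35,0],"turn":[0,0,0],"jaw":0},
    {"translation":[0,18,0],"turn":[0,0,0],"jaw":0},
    {"translation":[0,0,0],"turn":[0,0,0],"jaw":0},
    {"translation":[0,0,0],"turn":[0,0,0],"jaw":0}
  ]
}}

```text
t: 19.42
ee_pos: [0.6344, 0.21, 0.263]
ee_rot: [-180.0, -0.0, 177.4]
force: [-0.8, -0.5, -0.3]
grip_width: 0.0857
finger_force: 0.0
```

```bash
sed -i 's/\[.599,.2117,.27\]/[.6327,.2094,.1575]/' e.py; python3 e.py b; sed -i 's/,(285,312)//' q.py; python3 q.py b
python3 - <<'E'
from h import *
t=cv2.imread('pics/top_b.png')
for c in(291,295,299): print(c,[int(x) for x in t[186:250,c].mean(1)])
for r in range(186,240,6): print(r,onz('top',(296,r),.2135)[:2].round(4), end=' ')
E
```

```text
turn [0.   0.06 0.03] shift [  1.8   1.6 106.5] F [ 0.07  0.42 -0.18] w 85.4 t 19.57
291 [74, 70, 86, 62, 46, 58, 91, 132, 145, 152, 180, 201, 210, 211, 212, 211, 211, 213, 213, 213, 214, 213, 197, 134, 91, 72, 59, 78, 136, 193, 209, 210, 209, 211, 213, 212, 212, 210, 213, 211, 203, 156, 104, 69, 64, 69, 79, 84, 85, 85, 87, 83, 84, 84, 97, 124, 133, 128, 106, 99, 91, 84, 85, 83]
295 [80, 98, 131, 97, 70, 73, 86, 103, 122, 143, 182, 210, 217, 218, 218, 218, 215, 215, 218, 218, 218, 218, 202, 138, 94, 76, 99, 136, 168, 205, 215, 217, 217, 216, 214, 214, 213, 216, 216, 217, 212, 179, 119, 85, 102, 138, 150, 152, 147, 146, 145, 145, 145, 146, 144, 139, 134, 128, 125, 130, 133, 138, 142, 145]
299 [78, 88, 109, 102, 77, 76, 96, 106, 126, 135, 168, 209, 219, 219, 219, 218, 219, 217, 217, 217, 216, 217, 209, 165, 110, 82, 69, 65, 108, 175, 208, 213, 216, 216, 217, 217, 217, 216, 215, 215, 214, 199, 134, 83, 65, 61, 75, 107, 137, 146, 145, 146, 144, 142, 141, 145, 146, 144, 142, 144, 144, 142, 134, 127]
186 [0.6531 0.0608] 192 [0.6397 0.0605] 198 [0.6263 0.0602] 204 [0.613  0.0599] 210 [0.5998 0.0596] 216 [0.5866 0.0593] 222 [0.5734 0.059 ] 228 [0.5604 0.0587] 234 [0.5473 0.0584] Traceback (most recent call last):
  File "q.py", line 6, in <module>
    for lo,hi in((205,250)):
        ^^^^^
TypeError: cannot unpack non-iterable int object
```

Both rolls hang on the spare hook, in the top view at rows 196 to 208 and 214 to 227. Next I check the rear roll from the wrist picture.

```bash
python3 - <<'E'
from h import *
w=cv2.imread('pics/wr_b.png');c=get_calibration('wrist')
h=cv2.cvtColor(w,cv2.COLOR_BGR2HSV)
m=((h[:,:,2]>140)&(h[:,:,1]<50)).astype('uint8');m[:, :230]=0;m[:,410:]=0
n,l,s,ct=cv2.connectedComponentsWithStats(m)
for i in np.argsort(-s[1:,4])[:4]+1: print(s[i],ct[i])
for y in range(215,300,4):
    x=np.where(m[y])[0]; print(y,(x.min(),x.max(),len(x)) if len(x) else '',w[y,322].tolist(),end=';')
E
```

```text
[  230     0   167   277 22849] [311.17204254 131.70449473]
[  257   310   153   114 14044] [340.65159499 359.45514099]
[ 243   94   50   58 2068] [269.09912959 121.08075435]
[370 171  40  20 486] [391.33539095 182.13580247]
215 (np.int64(241), np.int64(362), 46) [133, 140, 150];219 (np.int64(279), np.int64(361), 63) [134, 153, 160];223 (np.int64(230), np.int64(361), 100) [141, 155, 162];227 (np.int64(230), np.int64(409), 135) [166, 183, 191];231 (np.int64(230), np.int64(409), 142) [167, 184, 192];235 (np.int64(230), np.int64(409), 145) [166, 182, 190];239 (np.int64(230), np.int64(409), 142) [165, 182, 190];243 (np.int64(230), np.int64(409), 139) [170, 186, 195];247 (np.int64(230), np.int64(409), 137) [217, 226, 224];251 (np.int64(230), np.int64(409), 134) [230, 240, 235];255 (np.int64(230), np.int64(361), 132) [227, 240, 235];259 (np.int64(241), np.int64(360), 120) [225, 240, 236];263 (np.int64(241), np.int64(360), 120) [226, 241, 236];267 (np.int64(285), np.int64(357), 73) [228, 241, 237];271 (np.int64(291), np.int64(409), 71) [226, 241, 236];275 (np.int64(305), np.int64(409), 41) [211, 221, 218];279  [112, 120, 127];283 (np.int64(302), np.int64(341), 40) [173, 179, 189];287  [85, 96, 97];291  [120, 128, 133];295  [122, 128, 131];299  [119, 125, 129];
```

```bash
python3 - <<'E'
from h import *
c=get_calibration('wrist');w=cv2.imread('pics/wr_b.png').astype(int)
print(w[231,270:300].mean(1).round().astype(int).tolist());print(w[231,350:375].mean(1).round().astype(int).tolist());print(w[205:250,322].mean(1).astype(int).tolist())
print(won(c,(283,229),.1815),won(c,(361,229),.1815),'back top',won(c,(322,277),.2095),won(c,(322,234),.2095),won(c,(322,240),.2095))
E
```

```text
[190, 187, 185, 187, 185, 183, 183, 183, 184, 184, 181, 170, 150, 155, 157, 159, 160, 163, 161, 163, 165, 168, 170, 172, 173, 170, 168, 170, 178, 182]
[169, 165, 165, 164, 164, 164, 162, 161, 159, 154, 149, 145, 129, 118, 80, 67, 69, 69, 67, 72, 71, 71, 68, 70, 69]
[140, 139, 138, 142, 143, 141, 142, 144, 142, 142, 141, 143, 120, 124, 149, 140, 143, 141, 152, 172, 178, 178, 180, 182, 183, 184, 181, 182, 183, 181, 179, 179, 180, 179, 179, 180, 181, 182, 183, 183, 186, 187, 222, 234, 236]
[0.62562236 0.18381898 0.1815    ] [0.62819349 0.23738343 0.1815    ] back top [0.65061083 0.20929514 0.2095    ] [0.62222537 0.21059248 0.2095    ] [0.62605151 0.21041672 0.2095    ]
```

Call:
{"api": "step_arm", "payload": {
  "rows": [
    {"translation":[1.4,0.5,0],"turn":[0,0.06,0],"jaw":0},
    {"translation":[0,0,20],"turn":[0,0,0],"jaw":0},
    {"translation":[0,0,20],"turn":[0,0,0],"jaw":0},
    {"translation":[0,0,20],"turn":[0,0,0],"jaw":0},
    {"translation":[0,0,20],"turn":[0,0,0],"jaw":0},
    {"translation":[0,0,20],"turn":[0,0,0],"jaw":0},
    {"translation":[0,0,7],"turn":[0,0,0],"jaw":0},
    {"translation":[0,0,0],"turn":[0,0,0],"jaw":0},
    {"translation":[0,0,0],"turn":[0,0,0],"jaw":0}
  ]
}}

```text
t: 20.32
ee_pos: [0.6332, 0.2088, 0.157]
ee_rot: [180.0, -0.0, 177.2]
force: [-0.0, -0.0, 0.1]
grip_width: 0.0852
finger_force: 0.0
```

```bash
python3 -c "
from h import *
go([.633,.2096,.1578],177.2)"
```

```text
turn [ 0.02 -0.02  0.04] shift [ 0.3  0.8 -0.8] F [-0.03 -0.02  0.11] w 85.2 t 20.32
```

Call:
{"api": "step_arm", "payload": {
  "rows": [
    {"translation":[0.3,0.8,-0.8],"turn":[0,0,0],"jaw":0},
    {"translation":[0,0,0],"turn":[0,0,0],"jaw":0},
    {"translation":[0,0,0],"turn":[0,0,0],"jaw":1},
    {"translation":[0,0,0],"turn":[0,0,0],"jaw":1},
    {"translation":[0,0,0],"turn":[0,0,0],"jaw":1},
    {"translation":[0,0,0],"turn":[0,0,0],"jaw":1},
    {"translation":[0,0,0],"turn":[0,0,0],"jaw":1},
    {"translation":[0,0,0],"turn":[0,0,0],"jaw":1},
    {"translation":[0,0,0],"turn":[0,0,0],"jaw":1}
  ],
  "force": 25
}}

```text
t: 21.07
ee_pos: [0.6332, 0.2105, 0.1576]
ee_rot: [180.0, 0.0, 177.3]
force: [-0.1, 0.2, 4.2]
grip_width: 0.055
finger_force: 30.3
```

```bash
python3 -c "
from h import *
go([.633,.2094,.1717],177.2)"
```

```text
turn [0.04 0.02 0.1 ] shift [  0.1  -1.1 -14.1] F [-0.09  0.18  4.19] w 55.0 t 21.07
```

Call:
{"api": "step_arm", "payload": {
  "rows": [
    {"translation":[0,0,-3.5],"turn":[0,0,0],"jaw":1},
    {"translation":[0,0,-3.5],"turn":[0,0,0],"jaw":1},
    {"translation":[0,0,-3.5],"turn":[0,0,0],"jaw":1},
    {"translation":[0,0,-3.5],"turn":[0,0,0],"jaw":1},
    {"translation":[0,-1,-0.3],"turn":[0,0,0],"jaw":1},
    {"translation":[0,0,0],"turn":[0,0,0],"jaw":1},
    {"translation":[0,0,0],"turn":[0,0,0],"jaw":1}
  ]
}}

```text
t: 21.65
ee_pos: [0.6328, 0.2091, 0.1712]
ee_rot: [180.0, -0.1, 177.3]
force: [0.4, -0.2, -1.1]
grip_width: 0.0547
finger_force: 29.9
```

```bash
python3 -c "
from h import *
go([.480,.2169,.1719],177.2)"
```

```text
turn [ 0.01 -0.05  0.09] shift [153.    0.3  -0.7] F [ 0.36 -0.24 -1.13] w 54.7 t 21.65
```

Call:
{"api": "step_arm", "payload": {
  "rows": [
    {"translation":[6,0.3,-0.7],"turn":[0,0,0],"jaw":1},
    {"translation":[9,0,0],"turn":[0,0,0],"jaw":1},
    {"translation":[9,0,0],"turn":[0,0,0],"jaw":1},
    {"translation":[9,0,0],"turn":[0,0,0],"jaw":1},
    {"translation":[9,0,0],"turn":[0,0,0],"jaw":1},
    {"translation":[9,0,0],"turn":[0,0,0],"jaw":1},
    {"translation":[9,0,0],"turn":[0,0,0],"jaw":1},
    {"translation":[9,0,0],"turn":[0,0,0],"jaw":1},
    {"translation":[0,0,0],"turn":[0,0,0],"jaw":1}
  ]
}}

```text
t: 22.4
ee_pos: [0.5619, 0.2129, 0.1722]
ee_rot: [-180.0, -0.1, 177.3]
force: [-0.4, 0.4, -0.7]
grip_width: 0.0547
finger_force: 29.9
```

```bash
python3 -c "
from h import *
go([.480,.2169,.1716],177.2)"
```

```text
turn [-0.   -0.12  0.15] shift [81.9 -0.   0.6] F [-0.44  0.38 -0.72] w 54.7 t 22.4
```

Call:
{"api": "step_arm", "payload": {
  "rows": [
    {"translation":[9,0,0],"turn":[0,0,0],"jaw":1},
    {"translation":[9,0,0],"turn":[0,0,0],"jaw":1},
    {"translation":[9,0,0],"turn":[0,0,0],"jaw":1},
    {"translation":[9,0,0],"turn":[0,0,0],"jaw":1},
    {"translation":[9,0,0],"turn":[0,0,0],"jaw":1},
    {"translation":[9,0,0],"turn":[0,0,0],"jaw":1},
    {"translation":[10,0,0],"turn":[0,0,0],"jaw":1},
    {"translation":[12,0,0],"turn":[0,0,0],"jaw":1},
    {"translation":[15,0,0],"turn":[0,0,0],"jaw":1},
    {"translation":[0,0,0],"turn":[0,0,0],"jaw":1}
  ]
}}

```text
t: 23.23
ee_pos: [0.4703, 0.217, 0.1722]
ee_rot: [-180.0, -0.1, 177.4]
force: [0.8, -0.0, -0.9]
grip_width: 0.055
finger_force: 29.9
```

```bash
python3 -c "
from h import *
go([.455,-.208,.1716],170.4)"
```

```text
turn [-0.02 -0.15  6.97] shift [ -55.8 -421.6    0.6] F [ 0.83 -0.01 -0.95] w 55.0 t 23.23
```

Call:
{"api": "step_arm", "payload": {
  "rows": [
    {"translation":[0,0,0],"turn":[0,-0.15,6.97],"jaw":1},
    {"translation":[-2,-15,0],"turn":[0,0,0],"jaw":1},
    {"translation":[-4,-30,0],"turn":[0,0,0],"jaw":1},
    {"translation":[-4,-30,0],"turn":[0,0,0],"jaw":1},
    {"translation":[-4,-30,0],"turn":[0,0,0],"jaw":1},
    {"translation":[-4,-30,0],"turn":[0,0,0],"jaw":1},
    {"translation":[-4,-30,0],"turn":[0,0,0],"jaw":1},
    {"translation":[-4,-30,0],"turn":[0,0,0],"jaw":1},
    {"translation":[-4,-30,0],"turn":[0,0,0],"jaw":1},
    {"translation":[-4,-30,0],"turn":[0,0,0],"jaw":1},
    {"translation":[-4,-30,0],"turn":[0,0,0],"jaw":1},
    {"translation":[-4,-30,0],"turn":[0,0,0],"jaw":1},
    {"translation":[-4,-30,0],"turn":[0,0,0],"jaw":1},
    {"translation":[-4,-30,0],"turn":[0,0,0],"jaw":1},
    {"translation":[-4,-30,0],"turn":[0,0,0],"jaw":1},
    {"translation":[-2,-16,0],"turn":[0,0,0],"jaw":1},
    {"translation":[0,0,0],"turn":[0,0,0],"jaw":1},
    {"translation":[0,0,0],"turn":[0,0,0],"jaw":1}
  ]
}}

```text
t: 24.73
ee_pos: [0.4575, -0.2082, 0.172]
ee_rot: [180.0, 0.1, 170.2]
force: [-0.3, -0.2, -0.9]
grip_width: 0.055
finger_force: 29.9
```

```bash
python3 - <<'E'
from h import *
go([.455,-.208,.0914],170.4)
c=get_calibration('wrist');print(c['eye'],c['orientation'])
im=capture('wrist')[:,:,::-1];cv2.imwrite('pics/w6.png',im)
h=cv2.cvtColor(np.ascontiguousarray(im),cv2.COLOR_BGR2HSV)
m=((h[:,:,2]>170)&(h[:,:,1]<60)).astype('uint8')
n,l,s,ct=cv2.connectedComponentsWithStats(m)
for i in np.argsort(-s[1:,4])[:6]+1: print(s[i],ct[i])
# orange core bore of held roll
m=((h[:,:,0]<20)&(h[:,:,1]>90)&(h[:,:,2]>60)).astype('uint8')
n,l,s,ct=cv2.connectedComponentsWithStats(m)
for i in np.argsort(-s[1:,4])[:4]+1: print('or',s[i],ct[i])
t=capture('top')[:,:,::-1];cv2.imwrite('pics/top_c.png',t);cv2.imwrite('pics/side_c.png',capture('side')[:,:,::-1])
E
```

```text
turn [ 0.03  0.12 -0.2 ] shift [ 2.5 -0.2 80.6] F [-0.26 -0.19 -0.89] w 55.0 t 24.73
[ 0.38184928 -0.19460575  0.33448017] [ 1.62495751e+02 -4.96674149e-02  8.02197106e+01]
[     0      0    640    387 139020] [304.08242699 141.42862897]
[  244   298   131   118 10138] [309.01578221 354.03777865]
[ 536  314  104  118 5779] [602.50960374 365.3137221 ]
[ 136  409   67   71 2051] [173.61872257 443.98147245]
[   0  296   65  123 2028] [ 24.42850099 348.17751479]
[ 355  347   41   69 1345] [377.84460967 387.5472119 ]
or [    5   175   169   186 18397] [ 89.04685547 268.44746426]
or [   0  350   54  130 3859] [ 17.56206271 424.13008551]
or [ 590  199   50  100 3849] [617.61626396 247.92439595]
or [ 530  237   56   52 2476] [557.99919225 262.25444265]
```

Call:
{"api": "step_arm", "payload": {
  "rows": [
    {"translation":[0,0,15],"turn":[0,0.1,-0.2],"jaw":1},
    {"translation":[0,0,20],"turn":[0,0,0],"jaw":1},
    {"translation":[0,0,20],"turn":[0,0,0],"jaw":1},
    {"translation":[0,0,15],"turn":[0,0,0],"jaw":1},
    {"translation":[0,0,10.5],"turn":[0,0,0],"jaw":1},
    {"translation":[0,0,0],"turn":[0,0,0],"jaw":1},
    {"translation":[0,0,0],"turn":[0,0,0],"jaw":1}
  ]
}}

```text
t: 25.47
ee_pos: [0.4573, -0.2061, 0.0914]
ee_rot: [180.0, -0.1, 170.6]
force: [0.2, 0.2, -0.6]
grip_width: 0.0554
finger_force: 29.9
```

```bash
python3 - <<'E'
from h import *
go([.487,-.2133,.0916],170.4)
c=get_calibration('wrist');print(c)
w=capture('wrist')[:,:,::-1];t=capture('top')[:,:,::-1];s=capture('side')[:,:,::-1]
for n,i in zip('wts',(w,t,s)):cv2.imwrite(f'pics/d_{n}.png',i)
f=lambda im,x,y,w,h,k:cv2.resize(np.ascontiguousarray(im[y:y+h,x:x+w]),None,fx=k,fy=k,interpolation=cv2.INTER_CUBIC)
A=f(w,190,180,260,200,3) #780x600
A=f(w,200,200,240,290-0-10,2) #480x560
B=f(t,390,205,60,80,3.5);C=f(s,350,265,80,70,3.5)
out=np.zeros((560,480+280,3),'uint8');out[:A.shape[0],:480]=A;out[:B.shape[0],480:480+B.shape[1]]=B;out[285:285+C.shape[0],480:480+C.shape[1]]=C
cv2.imwrite('pics/d.png',out)
E
```

```text
turn [ 0.04 -0.06  0.23] shift [-30.5  -2.1  -0.2] F [ 0.17  0.17 -0.65] w 55.4 t 25.47
{'fovy': 65.70646984690485, 'cx': 319.30125179138963, 'cy': 240.33069339515052, 'eye': array([ 0.38212205, -0.19322068,  0.25411416]), 'orientation': array([ 1.62676919e+02, -5.66834202e-02,  8.06504251e+01])}
```

View pics/d.png

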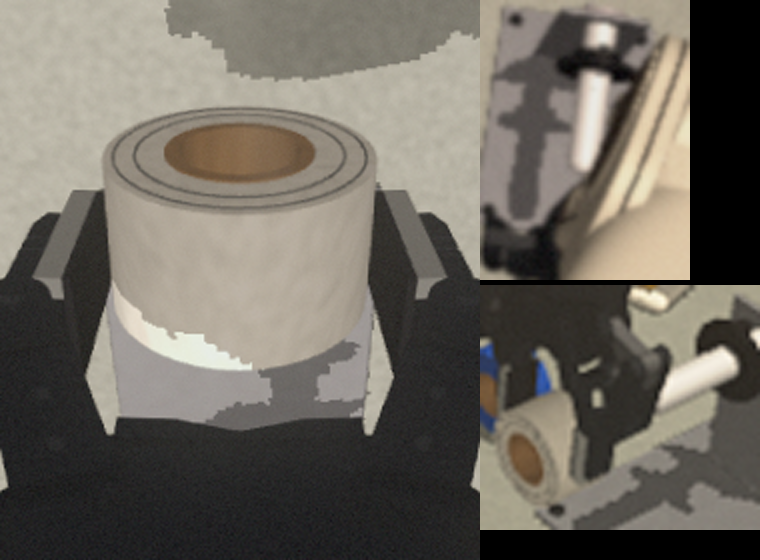

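The roll is held level. In the side view its bore centre is at about (363,315), and in the wrist view at (320,276.5). The spindle tip is still just ahead. I'll check the roll against the expected line.

```bash
python3 - <<'E'
from h import *
np.set_printoptions(precision=4,suppress=True)
o=get_obs();p=o['ee_pos'];a=np.array([np.cos(np.radians(-9.6)),np.sin(np.radians(-9.6)),0]);l=np.array([-a[1],a[0],0])
f=p-.017*a;f[2]=.115
print('pred bore side',proj('side',f), 'at z .118',proj('side',f+[0,0,.003]),'lat+3',proj('side',f+.003*l))
s=cv2.imread('pics/d_s.png');h=cv2.cvtColor(s,cv2.COLOR_BGR2HSV)
m=((h[:,:,0]<20)&(h[:,:,1]>90)).astype('uint8');m[:300]=0;m[335:]=0;m[:,:352]=0;m[:,:]=m;m[:,376:]=0
n,lb,st,ct=cv2.connectedComponentsWithStats(m);print(st,ct)
c=get_calibration('wrist');b=won(c,(320,276.5),.115);print('wrist bore',b,'lat rel TCP',(b-p)@l*1000)
tip=np.array([.5268,-.220,.115]);print('tip lat',(tip-p)@l*1000,'along',(tip-p)@a*1000,'far',(np.array([.5822,-.2282,.115])-p)@l*1000)
# side spindle edges near the tip from first picture
s0=cv2.imread('pics/side0.png')[:,:,1].astype(int)
for x in(398,402,406,410): print(x,s0[280:308,x].tolist())
for d in(.005,.015,.025): print(proj('side',tip+d*a), proj('side',tip+d*a+[0,0,.01]),proj('side',tip+d*a-[0,0,.01]))
E
```

```text
pred bore side [364.3633 314.0117] at z .118 [364.4714 312.8215] lat+3 [363.3741 313.1315]
[[     0      0    640    480 307099]
 [   352    300      3      2      5]
 [   358    308     10     14     96]] [[319.486  239.4756]
 [353.2    300.4   ]
 [362.6667 314.3542]]
wrist bore [ 0.4418 -0.2035  0.115 ] lat rel TCP 0.8924058586307717
tip lat -1.206227809393432 along 69.44185301172121 far -0.05240674529949489
398 [154, 156, 155, 154, 154, 157, 155, 156, 155, 154, 156, 154, 168, 198, 210, 216, 215, 197, 169, 143, 127, 128, 149, 160, 157, 157, 157, 155]
402 [159, 157, 157, 155, 153, 157, 155, 156, 155, 152, 164, 197, 219, 226, 228, 224, 219, 208, 187, 162, 139, 133, 151, 156, 154, 157, 159, 158]
406 [153, 152, 154, 154, 154, 155, 154, 150, 164, 201, 219, 227, 227, 224, 218, 209, 190, 169, 143, 136, 150, 156, 158, 157, 159, 158, 156, 145]
410 [158, 159, 161, 159, 156, 151, 165, 202, 217, 226, 229, 225, 220, 212, 191, 170, 143, 133, 146, 156, 157, 158, 156, 156, 160, 146, 118, 125]
[400.5078 297.4376] [401.0605 293.5349] [399.9614 301.2963]
[404.2235 295.6779] [404.7946 291.7842] [403.6588 299.5277]
[407.9031 293.9352] [408.4923 290.0507] [407.3205 297.7762]
```

```bash
python3 - <<'E'
from h import *
np.set_printoptions(precision=4,suppress=True)
t=cv2.imread('pics/top0.png')[:,:,1].astype(float)
P=[]
for y in range(229,251):
    r=t[y,408:436];b=np.median(r);k=int(np.argmax(r));th=(r.max()+r[[*range(0,6),*range(20,28)]].mean())/2
    i=np.where(r>th)[0];a,e=i[0],i[-1]
    L=a-(r[a]-th)/(r[a]-r[a-1]);Rr=e+(r[e]-th)/(r[e]-r[e+1]);P.append((y,408+L,408+Rr))
P=np.array(P);print((P[:,2]-P[:,1]).round(1))
k=np.polyfit(P[:,0],(P[:,1]+P[:,2])/2,1);print(k,np.std((P[:,1]+P[:,2])/2-np.polyval(k,P[:,0])))
pts=[onz('top',(np.polyval(k,y),y),.115) for y in(229,250)];d=pts[0]-pts[1];print(pts,np.degrees(np.arctan2(d[1],d[0])))
# base bolt/edges: base left edge & right edge at z=.005
g=cv2.imread('pics/top0.png');print(t[252,385:445].astype(int).tolist());print(t[268,385:445].astype(int).tolist())
E
```

```text
[7.1 6.8 6.5 6.2 6.4 6.4 6.4 6.6 6.5 6.5 6.7 6.8 6.9 6.7 6.3 6.3 6.1 6.1
 6.  6.  6.1 6. ]
[ -0.1336 453.2678] 0.04466261048365794
[array([ 0.5845, -0.2284,  0.115 ]), array([ 0.5354, -0.221 ,  0.115 ])] -8.520946616181433
[161, 159, 158, 159, 149, 127, 134, 139, 138, 138, 137, 139, 138, 127, 101, 83, 78, 76, 76, 74, 77, 81, 107, 132, 137, 139, 138, 140, 140, 134, 126, 136, 166, 192, 209, 215, 203, 181, 159, 142, 138, 138, 138, 139, 138, 139, 141, 138, 138, 139, 143, 158, 162, 165, 160, 158, 159, 158, 161, 159]
[158, 157, 147, 130, 126, 127, 125, 121, 132, 135, 137, 137, 136, 137, 130, 128, 129, 131, 128, 132, 137, 139, 138, 137, 140, 139, 138, 141, 143, 141, 141, 139, 141, 143, 140, 139, 141, 138, 137, 138, 140, 136, 129, 126, 127, 133, 139, 140, 146, 155, 160, 160, 157, 156, 158, 158, 160, 159, 159, 159]
```

```bash
python3 - <<'E'
from h import *
g=cv2.imread('pics/top0.png')
for y in(232,238,244,248): print(y,g[y,410:432,1].tolist())
p=[.56,-.2247,.115];print(proj('top',p),proj('top',[.56,-.2247-.01,.115]),proj('top',[.56,-.2247+.01,.115]))
E
```

```text
232 [122, 136, 136, 134, 135, 133, 125, 127, 145, 178, 203, 221, 233, 230, 221, 193, 157, 137, 136, 135, 136, 138]
238 [78, 95, 119, 133, 134, 130, 125, 138, 170, 198, 221, 230, 231, 222, 200, 165, 142, 137, 137, 137, 136, 137]
244 [134, 136, 135, 134, 136, 131, 135, 163, 193, 217, 229, 230, 223, 206, 180, 148, 139, 137, 138, 138, 139, 139]
248 [141, 141, 141, 138, 132, 131, 153, 180, 209, 224, 231, 228, 216, 189, 152, 139, 136, 137, 138, 137, 138, 139]
[421.28113046 239.44576174] [425.64966776 239.51104838] [416.91257159 239.38047479]
```

```bash
python3 - <<'E'
from h import *
np.set_printoptions(precision=4,suppress=True)
t=cv2.imread('pics/top0.png')[:,:,1].astype(float)
for nm,lo,hi,sg in(('L',382,396,1),('R',428,446,-1)):
    P=[]
    for y in list(range(228,240))+list(range(246,266)):
        r=t[y,lo:hi];
        i=np.where((r[:-1]-149)*(r[1:]-149)<0)[0]
        if len(i): i=i[0] if nm=='L' else i[-1]; P.append((y,lo+i+(r[i]-149)/(r[i]-r[i+1])))
    P=np.array(P);k=np.polyfit(P[:,0],P[:,1],1);res=P[:,1]-np.polyval(k,P[:,0]);g=abs(res)<.8;k=np.polyfit(P[g,0],P[g,1],1)
    a,b=[onz('top',(np.polyval(k,y),y),.005) for y in(230,262)];d=a-b;print(nm,g.sum(),a,b,np.degrees(np.arctan2(d[1],d[0])))
p=[get_obs()['ee_pos'] for _ in range(3)];print(p)
E
```

```text
L 27 [ 0.6057 -0.1717  0.005 ] [ 0.5249 -0.1594  0.005 ] -8.690795238678504
R 31 [ 0.6074 -0.2864  0.005 ] [ 0.5266 -0.2743  0.005 ] -8.51611561564434
[array([ 0.4585, -0.2072,  0.0928]), array([ 0.4585, -0.2072,  0.0928]), array([ 0.4585, -0.2072,  0.0928])]
```

Base edges and the shading-corrected spindle edge agree: the axis passes (0.526,−0.217) at yaw −8.6°. I'll align to that.

```bash
python3 -c "
from h import *
go([.4823,-.2104,.0918],171.4)"
```

```text
turn [-0.01  0.14 -0.82] shift [-24.    0.4   1. ] F [-0.57  0.14 -1.97] w 55.1 t 25.62
```

Call:
{"api": "step_arm", "payload": {
  "rows": [
    {"translation":[0,0,0],"turn":[0,0.1,-0.82],"jaw":1},
    {"translation":[-8,0.4,0.5],"turn":[0,0,0],"jaw":1},
    {"translation":[-8,0,0],"turn":[0,0,0],"jaw":1},
    {"translation":[-8,0,0],"turn":[0,0,0],"jaw":1},
    {"translation":[0,0,0],"turn":[0,0,0],"jaw":1},
    {"translation":[0,0,0],"turn":[0,0,0],"jaw":1},
    {"translation":[0,0,0],"turn":[0,0,0],"jaw":1}
  ]
}}

```text
t: 26.2
ee_pos: [0.4811, -0.2104, 0.0908]
ee_rot: [180.0, -0.1, 171.4]
force: [0.0, -1.2, -0.1]
grip_width: 0.0549
finger_force: 29.9
```

```bash
python3 -c "
from h import *
go([.4823,-.2104,.0918],171.4)"
```

```text
turn [ 0.03 -0.14 -0.05] shift [-1.1  0.2 -1. ] F [ 0.04 -1.16 -0.13] w 54.9 t 26.2
```

Call:
{"api": "step_arm", "payload": {
  "rows": [
    {"translation":[-6,0.2,-0.8],"turn":[0,-0.1,0],"jaw":1},
    {"translation":[-7,0,0],"turn":[0,0,0],"jaw":1},
    {"translation":[-7,0,0],"turn":[0,0,0],"jaw":1},
    {"translation":[-5,0,0],"turn":[0,0,0],"jaw":1},
    {"translation":[-5,0,0],"turn":[0,0,0],"jaw":1},
    {"translation":[-3,0,0],"turn":[0,0,0],"jaw":1},
    {"translation":[0,0,0],"turn":[0,0,0],"jaw":1}
  ]
}}

```text
t: 26.78
ee_pos: [0.5148, -0.2154, 0.0917]
ee_rot: [180.0, 0.0, 171.4]
force: [0.7, 0.1, -1.2]
grip_width: 0.0549
finger_force: 29.9
```

Call:
{"api": "step_arm", "payload": {
  "rows": [
    {"translation":[-3,0,0],"turn":[0,0,0],"jaw":1},
    {"translation":[-3,0,0],"turn":[0,0,0],"jaw":1},
    {"translation":[-3,0,0],"turn":[0,0,0],"jaw":1},
    {"translation":[0,0,0],"turn":[0,0,0],"jaw":1}
  ]
}}

```text
t: 27.12
ee_pos: [0.5235, -0.2168, 0.0919]
ee_rot: [180.0, 0.0, 171.3]
force: [1.3, 0.7, -1.6]
grip_width: 0.0549
finger_force: 29.9
```

```bash
python3 -c "
from h import *
go([.5268,-.2171,.0918],171.4)"
```

```text
turn [ 0.01  0.05 -0.05] shift [-3.3  0.2  0.1] F [ 1.32  0.69 -1.64] w 54.9 t 27.12
```

Call:
{"api": "step_arm", "payload": {
  "rows": [
    {"translation":[0,1,0],"turn":[0,0,0],"jaw":1},
    {"translation":[0,1,0],"turn":[0,0,0],"jaw":1},
    {"translation":[0,0,0],"turn":[0,0,0],"jaw":1}
  ]
}}

```text
t: 27.37
ee_pos: [0.523, -0.2146, 0.0919]
ee_rot: [180.0, 0.0, 171.3]
force: [0.4, 0.1, -0.4]
grip_width: 0.0551
finger_force: 29.9
```

Call:
{"api": "step_arm", "payload": {
  "rows": [
    {"translation":[0,-2,0],"turn":[0,0,0],"jaw":1},
    {"translation":[0,-1,0],"turn":[0,0,0],"jaw":1},
    {"translation":[0,-1,0],"turn":[0,0,0],"jaw":1},
    {"translation":[0,0,0],"turn":[0,0,0],"jaw":1}
  ]
}}

```text
t: 27.7
ee_pos: [0.5225, -0.2189, 0.0919]
ee_rot: [180.0, 0.0, 171.3]
force: [-0.1, -0.4, -1.9]
grip_width: 0.0549
finger_force: 29.9
```

Call:
{"api": "step_arm", "payload": {
  "rows": [
    {"translation":[0,2,0],"turn":[0,0,0],"jaw":1},
    {"translation":[-5,0,0],"turn":[0,0,0],"jaw":1},
    {"translation":[-5,0,0],"turn":[0,0,0],"jaw":1},
    {"translation":[-5,0,0],"turn":[0,0,0],"jaw":1},
    {"translation":[-5,0,0],"turn":[0,0,0],"jaw":1},
    {"translation":[0,0,0],"turn":[0,0,0],"jaw":1}
  ]
}}

```text
t: 28.2
ee_pos: [0.5441, -0.2199, 0.0918]
ee_rot: [180.0, 0.1, 171.4]
force: [0.4, -0.3, -0.0]
grip_width: 0.0551
finger_force: 29.9
```

```bash
python3 - <<'E'
from h import *
a=np.array([np.cos(np.radians(-8.6)),np.sin(np.radians(-8.6)),0]);tip=np.array([.5268,-.2171,.0918])
go(tip+a*.045,171.4)
# disc ends: project front-face centre line for candidate distances, in the top picture
for d in(.056,.060,.064,.068): print(d,proj('top',tip*[1,1,0]+[0,0,.115]+a*d),proj('side',tip*[1,1,0]+[0,0,.115]+a*d))
g=cv2.imread('pics/top0.png')[:,:,1]
for c in(415,416,417,429,430,431): print(c,g[212:236,c].tolist())
E
```

```text
turn [ 0.01  0.08 -0.03] shift [-27.5   0.2   0. ] F [ 0.44 -0.32 -0.03] w 55.1 t 28.2
0.056 [421.43272639 229.9913421 ] [417.58820542 287.73842631]
0.06 [421.65990166 228.31403809] [418.98230357 287.05208816]
0.064 [421.8868201  226.63863031] [420.37096992 286.36842418]
0.068 [422.11348215 224.96511554] [421.75423617 285.68741876]
415 [52, 54, 53, 52, 50, 55, 52, 51, 45, 28, 17, 11, 14, 6, 30, 53, 72, 76, 89, 117, 133, 134, 135, 135]
416 [54, 52, 54, 51, 52, 50, 52, 43, 37, 23, 20, 13, 12, 10, 19, 45, 71, 78, 84, 105, 125, 128, 130, 128]
417 [52, 53, 53, 52, 54, 53, 47, 36, 29, 21, 22, 12, 13, 24, 37, 57, 80, 87, 100, 115, 127, 129, 127, 132]
429 [73, 90, 88, 81, 77, 67, 59, 49, 37, 32, 31, 25, 18, 6, 10, 18, 64, 120, 136, 137, 135, 136, 136, 137]
430 [54, 53, 55, 54, 53, 52, 49, 54, 55, 61, 61, 40, 24, 17, 18, 16, 63, 121, 136, 137, 136, 137, 136, 139]
431 [54, 52, 54, 51, 53, 55, 50, 59, 74, 96, 98, 64, 29, 14, 9, 20, 73, 123, 137, 136, 138, 137, 136, 138]
```

Call:
{"api": "step_arm", "payload": {
  "rows": [
    {"translation":[-5,0,0],"turn":[0,0,0],"jaw":1},
    {"translation":[-5,0,0],"turn":[0,0,0],"jaw":1},
    {"translation":[-5,0,0],"turn":[0,0,0],"jaw":1},
    {"translation":[-3,0,0],"turn":[0,0,0],"jaw":1},
    {"translation":[-2,0,0],"turn":[0,0,0],"jaw":1},
    {"translation":[0,0,0],"turn":[0,0,0],"jaw":1},
    {"translation":[0,0,0],"turn":[0,0,0],"jaw":1}
  ]
}}

```text
t: 28.78
ee_pos: [0.5624, -0.2227, 0.0918]
ee_rot: [180.0, -0.0, 171.3]
force: [-0.3, 0.4, -1.2]
grip_width: 0.0552
finger_force: 29.9
```

Call:
{"api": "step_arm", "payload": {
  "rows": [
    {"translation":[-1,0,0],"turn":[0,0,0],"jaw":1},
    {"translation":[-1,0,0],"turn":[0,0,0],"jaw":1},
    {"translation":[0,0,0],"turn":[0,0,0],"jaw":1}
  ]
}}

```text
t: 29.03
ee_pos: [0.5645, -0.223, 0.092]
ee_rot: [180.0, 0.0, 171.3]
force: [-0.2, -0.5, -0.9]
grip_width: 0.0548
finger_force: 29.9
```

Call:
{"api": "step_arm", "payload": {
  "rows": [
    {"translation":[-1,0,0],"turn":[0,0,0],"jaw":1},
    {"translation":[0,0,0],"turn":[0,0,0],"jaw":1}
  ]
}}

```text
t: 29.2
ee_pos: [0.5655, -0.2231, 0.0919]
ee_rot: [180.0, 0.0, 171.3]
force: [0.3, -0.6, -1.4]
grip_width: 0.0552
finger_force: 29.9
```

Call:
{"api": "step_arm", "payload": {
  "rows": [
    {"translation":[-1,0,0],"turn":[0,0,0],"jaw":1},
    {"translation":[0,0,0],"turn":[0,0,0],"jaw":1}
  ]
}}

```text
t: 29.37
ee_pos: [0.5665, -0.2233, 0.0919]
ee_rot: [180.0, 0.0, 171.3]
force: [0.1, 0.1, -0.3]
grip_width: 0.0554
finger_force: 29.9
```

Call:
{"api": "step_arm", "payload": {
  "rows": [
    {"translation":[-0.7,0,0],"turn":[0,0,0],"jaw":1},
    {"translation":[0,0,0],"turn":[0,0,0],"jaw":1}
  ]
}}

```text
t: 29.53
ee_pos: [0.5672, -0.2234, 0.0919]
ee_rot: [180.0, 0.0, 171.3]
force: [0.4, -0.4, -1.1]
grip_width: 0.0548
finger_force: 29.9
```

Call:
{"api": "step_arm", "payload": {
  "rows": [
    {"translation":[-0.7,0,0],"turn":[0,0,0],"jaw":1},
    {"translation":[0,0,0],"turn":[0,0,0],"jaw":1}
  ]
}}

```text
t: 29.7
ee_pos: [0.5679, -0.2235, 0.0919]
ee_rot: [180.0, 0.0, 171.3]
force: [0.9, -0.9, -1.4]
grip_width: 0.0546
finger_force: 29.9
```

Call:
{"api": "step_arm", "payload": {
  "rows": [
    {"translation":[-0.7,0,0],"turn":[0,0,0],"jaw":1},
    {"translation":[0,0,0],"turn":[0,0,0],"jaw":1}
  ]
}}

```text
t: 29.87
ee_pos: [0.5685, -0.2236, 0.0918]
ee_rot: [180.0, 0.0, 171.3]
force: [-0.5, -0.3, -0.2]
grip_width: 0.0553
finger_force: 29.9
```

Call:
{"api": "step_arm", "payload": {
  "rows": [
    {"translation":[-0.7,0,0],"turn":[0,0,0],"jaw":1},
    {"translation":[0,0,0],"turn":[0,0,0],"jaw":1}
  ]
}}

```text
t: 30.03
ee_pos: [0.5693, -0.2237, 0.0919]
ee_rot: [180.0, 0.0, 171.3]
force: [0.3, 0.2, -2.1]
grip_width: 0.055
finger_force: 29.9
```

Call:
{"api": "step_arm", "payload": {
  "rows": [
    {"translation":[-0.6,0,0],"turn":[0,0,0],"jaw":1},
    {"translation":[0,0,0],"turn":[0,0,0],"jaw":1}
  ]
}}

```text
t: 30.2
ee_pos: [0.5698, -0.2238, 0.0918]
ee_rot: [180.0, 0.0, 171.3]
force: [0.5, -0.3, -0.8]
grip_width: 0.0549
finger_force: 29.9
```

Call:
{"api": "step_arm", "payload": {
  "rows": [
    {"translation":[-0.5,0,0],"turn":[0,0,0],"jaw":1},
    {"translation":[0,0,0],"turn":[0,0,0],"jaw":1}
  ]
}}

```text
t: 30.37
ee_pos: [0.5703, -0.2238, 0.0919]
ee_rot: [180.0, 0.0, 171.3]
force: [0.3, 0.2, -1.2]
grip_width: 0.0549
finger_force: 29.9
```

Call:
{"api": "step_arm", "payload": {
  "rows": [
    {"translation":[-0.5,0,0],"turn":[0,0,0],"jaw":1},
    {"translation":[0,0,0],"turn":[0,0,0],"jaw":1}
  ]
}}

```text
t: 30.53
ee_pos: [0.5708, -0.2239, 0.0918]
ee_rot: [180.0, 0.0, 171.3]
force: [0.4, -0.3, -0.6]
grip_width: 0.055
finger_force: 29.9
```

Call:
{"api": "step_arm", "payload": {
  "rows": [
    {"translation":[-0.5,0,0],"turn":[0,0,0],"jaw":1},
    {"translation":[0,0,0],"turn":[0,0,0],"jaw":1}
  ]
}}

```text
t: 30.7
ee_pos: [0.5713, -0.224, 0.0919]
ee_rot: [180.0, 0.0, 171.3]
force: [-0.7, 0.2, -0.9]
grip_width: 0.055
finger_force: 29.9
```

Call:
{"api": "step_arm", "payload": {
  "rows": [
    {"translation":[-0.5,0,0],"turn":[0,0,0],"jaw":1},
    {"translation":[0,0,0],"turn":[0,0,0],"jaw":1}
  ]
}}

```text
t: 30.87
ee_pos: [0.5718, -0.2241, 0.0919]
ee_rot: [180.0, 0.0, 171.3]
force: [0.2, -0.2, -0.9]
grip_width: 0.055
finger_force: 29.9
```

Call:
{"api": "step_arm", "payload": {
  "rows": [
    {"translation":[-0.5,0,0],"turn":[0,0,0],"jaw":1},
    {"translation":[0,0,0],"turn":[0,0,0],"jaw":1}
  ]
}}

```text
t: 31.03
ee_pos: [0.5723, -0.2242, 0.0919]
ee_rot: [180.0, 0.0, 171.4]
force: [-1.0, 0.1, -1.2]
grip_width: 0.0553
finger_force: 29.9
```

Call:
{"api": "step_arm", "payload": {
  "rows": [
    {"translation":[-0.5,0,0],"turn":[0,0,0],"jaw":1},
    {"translation":[0,0,0],"turn":[0,0,0],"jaw":1}
  ]
}}

```text
t: 31.2
ee_pos: [0.5728, -0.2242, 0.0919]
ee_rot: [180.0, 0.0, 171.3]
force: [-0.5, -1.3, -1.6]
grip_width: 0.0549
finger_force: 29.9
```

Call:
{"api": "step_arm", "payload": {
  "rows": [
    {"translation":[-0.5,0,0],"turn":[0,0,0],"jaw":1},
    {"translation":[0,0,0],"turn":[0,0,0],"jaw":1}
  ]
}}

```text
t: 31.37
ee_pos: [0.5733, -0.2243, 0.0919]
ee_rot: [180.0, 0.0, 171.3]
force: [0.2, 0.0, -0.5]
grip_width: 0.0548
finger_force: 29.9
```

Call:
{"api": "step_arm", "payload": {
  "rows": [
    {"translation":[-0.5,0,0],"turn":[0,0,0],"jaw":1},
    {"translation":[0,0,0],"turn":[0,0,0],"jaw":1}
  ]
}}

```text
t: 31.53
ee_pos: [0.5738, -0.2244, 0.0919]
ee_rot: [180.0, 0.0, 171.3]
force: [-0.0, -0.2, -1.3]
grip_width: 0.055
finger_force: 29.9
```

Call:
{"api": "step_arm", "payload": {
  "rows": [
    {"translation":[-0.5,0,0],"turn":[0,0,0],"jaw":1},
    {"translation":[0,0,0],"turn":[0,0,0],"jaw":1}
  ]
}}

```text
t: 31.7
ee_pos: [0.5743, -0.2245, 0.0919]
ee_rot: [180.0, 0.0, 171.3]
force: [-0.1, 1.1, -1.2]
grip_width: 0.0551
finger_force: 29.9
```

Call:
{"api": "step_arm", "payload": {
  "rows": [
    {"translation":[-0.5,0,0],"turn":[0,0,0],"jaw":1},
    {"translation":[0,0,0],"turn":[0,0,0],"jaw":1}
  ]
}}

```text
t: 31.87
ee_pos: [0.5748, -0.2245, 0.0919]
ee_rot: [180.0, 0.0, 171.3]
force: [0.1, -0.5, -0.8]
grip_width: 0.0547
finger_force: 29.9
```

Call:
{"api": "step_arm", "payload": {
  "rows": [
    {"translation":[-0.5,0,0],"turn":[0,0,0],"jaw":1},
    {"translation":[0,0,0],"turn":[0,0,0],"jaw":1}
  ]
}}

```text
t: 32.03
ee_pos: [0.5752, -0.2246, 0.0919]
ee_rot: [180.0, 0.0, 171.3]
force: [0.1, 0.2, -1.1]
grip_width: 0.0545
finger_force: 29.9
```

```bash
python3 - <<'E'
from h import *
s=capture('side')[:,:,::-1];cv2.imwrite('pics/f_s.png',s);g0=cv2.imread('pics/side0.png')
print('now',s[275:300,422,1].tolist());
d=np.abs(s.astype(int)-g0).sum(2)
for y in(280,284,288,292): print(y,s[y,405:440].mean(1).astype(int).tolist());print('  0',g0[y,405:440].mean(1).astype(int).tolist())
E
```

```text
now [51, 152, 229, 204, 174, 190, 165, 170, 155, 124, 127, 113, 101, 100, 85, 86, 86, 83, 88, 96, 104, 102, 104, 122, 147]
280 [125, 126, 131, 135, 139, 141, 142, 142, 143, 146, 147, 148, 149, 150, 151, 152, 152, 182, 136, 34, 40, 40, 44, 45, 43, 41, 41, 41, 43, 43, 44, 42, 41, 41, 45]
  0 [149, 148, 148, 148, 150, 152, 110, 46, 40, 43, 42, 43, 42, 40, 39, 40, 42, 43, 42, 39, 44, 47, 81, 167, 221, 228, 226, 227, 205, 133, 74, 71, 73, 70, 69]
284 [142, 141, 135, 124, 127, 130, 136, 149, 154, 156, 154, 155, 156, 159, 159, 159, 166, 122, 71, 69, 50, 41, 40, 43, 45, 43, 44, 43, 41, 43, 41, 39, 44, 44, 47]
  0 [148, 149, 146, 148, 148, 150, 111, 52, 99, 133, 145, 181, 208, 216, 225, 206, 145, 78, 45, 38, 41, 41, 41, 45, 36, 146, 187, 177, 162, 129, 85, 69, 72, 73, 72]
288 [88, 98, 106, 106, 94, 111, 135, 122, 115, 132, 153, 164, 165, 163, 162, 165, 142, 98, 91, 105, 99, 65, 42, 40, 42, 45, 43, 45, 57, 68, 73, 77, 77, 77, 77]
  0 [156, 161, 184, 201, 206, 213, 219, 222, 225, 226, 225, 223, 220, 217, 215, 210, 202, 199, 148, 57, 40, 39, 43, 37, 42, 44, 59, 73, 74, 75, 72, 72, 72, 74, 73]
292 [144, 147, 146, 148, 152, 154, 122, 100, 130, 126, 118, 133, 158, 165, 165, 162, 111, 81, 103, 106, 76, 40, 43, 45, 44, 44, 42, 57, 73, 80, 77, 76, 79, 78, 78]
  0 [225, 225, 225, 222, 219, 217, 214, 206, 200, 189, 181, 170, 157, 137, 113, 82, 51, 42, 38, 40, 40, 40, 40, 37, 39, 39, 58, 74, 76, 73, 74, 73, 74, 76, 74]
```

```bash
python3 - <<'E'
from h import *
np.set_printoptions(precision=1,suppress=True)
a=np.array([np.cos(np.radians(-8.6)),np.sin(np.radians(-8.6)),0]);l=np.array([-a[1],a[0],0]);up=np.array([0,0,1.])
tip=np.array([.5268,-.2171,.115]);p=get_obs()['ee_pos']
print('along TCP',(p-tip)@a*1000)
for lat in(-.030,-.042):
    for al in(-.011,.011): print('finger',lat,al,[proj('side',p+a*al+l*lat+up*z) for z in(.005,.04)])
g=cv2.imread('pics/side0.png')[:,:,1].astype(int);n=cv2.imread('pics/f_s.png')[:,:,1].astype(int)
th=np.linspace(0,2*np.pi,360)
for d in(.063,.065,.067):
    for f,nm in((0,'front'),(.006,'back')):
        q=np.array([proj('side',tip+a*(d+f)+.026*(np.cos(t)*up+np.sin(t)*l)) for t in th]);print(d,nm,q.min(0),q.max(0),[ (r,q[np.abs(q[:,1]-r)<.4][:,0].min(),q[np.abs(q[:,1]-r)<.4][:,0].max()) for r in(284,292)])
for y in range(274,306,2): print(y,g[y,408:438].tolist());print('   ',n[y,408:438].tolist())
E
```

```text
along TCP 48.99291896119971
finger -0.03 -0.011 [array([420.8, 305.8]), array([423.1, 292.2])]
finger -0.03 0.011 [array([428.5, 301.7]), array([431. , 288.2])]
finger -0.042 -0.011 [array([425.1, 309. ]), array([427.6, 295.4])]
finger -0.042 0.011 [array([432.9, 304.9]), array([435.5, 291.4])]
0.063 front [410.9 274.6] [429.5 298.4] [(284, np.float64(411.062595268228), np.float64(427.92783589104897)), (292, np.float64(414.0791516663817), np.float64(429.46238974412177))]
0.063 back [413.  273.6] [431.6 297.4] [(284, np.float64(413.28098413870566), np.float64(430.45364353500963)), (292, np.float64(416.87393347586533), np.float64(431.463903915599))]
0.065 front [411.6 274.3] [430.2 298.1] [(284, np.float64(411.80656185388574), np.float64(428.807533478055)), (292, np.float64(415.0052019457165), np.float64(430.13455498849004))]
0.065 back [413.7 273.3] [432.3 297. ] [(284, np.float64(414.00366371362173), np.float64(431.30256446590687)), (292, np.float64(417.81611518038494), np.float64(432.10117301077577))]
0.067 front [412.3 274. ] [430.9 297.7] [(284, np.float64(412.52444420836184), np.
[... 4013 characters left out ...]
75, 75, 73, 74, 76]
    [139, 124, 120, 130, 141, 144, 136, 137, 131, 134, 150, 152, 150, 147, 137, 128, 108, 84, 80, 78, 80, 80, 81, 79, 80, 79, 77, 79, 77, 81]
302 [158, 156, 156, 155, 158, 157, 159, 153, 125, 89, 74, 76, 77, 76, 77, 75, 76, 76, 76, 75, 76, 76, 76, 75, 76, 75, 75, 76, 77, 76]
    [132, 134, 138, 135, 125, 129, 140, 132, 128, 141, 141, 130, 108, 92, 81, 78, 80, 82, 82, 81, 80, 80, 82, 81, 81, 80, 80, 76, 78, 78]
304 [157, 158, 160, 151, 146, 130, 124, 107, 79, 73, 76, 76, 76, 76, 76, 75, 77, 76, 78, 77, 76, 75, 76, 76, 76, 73, 74, 75, 75, 75]
    [140, 132, 133, 139, 134, 131, 133, 127, 107, 93, 83, 78, 81, 81, 79, 81, 82, 81, 80, 80, 81, 82, 82, 79, 81, 81, 80, 79, 78, 79]
```

The wrist shows no axial force, and the disc would resist with about 10 N before sliding, so it hasn't been reached yet. I'll keep creeping forward.

Call:
{"api": "step_arm", "payload": {
  "rows": [
    {"translation":[-0.5,0,0],"turn":[0,0,0],"jaw":1},
    {"translation":[0,0,0],"turn":[0,0,0],"jaw":1}
  ]
}}

```text
t: 32.25
ee_pos: [0.5757, -0.2247, 0.0919]
ee_rot: [180.0, 0.0, 171.3]
force: [-0.7, 0.3, -0.8]
grip_width: 0.0553
finger_force: 29.9
```

Call:
{"api": "step_arm", "payload": {
  "rows": [
    {"translation":[-0.5,0,0],"turn":[0,0,0],"jaw":1},
    {"translation":[0,0,0],"turn":[0,0,0],"jaw":1}
  ]
}}

```text
t: 32.42
ee_pos: [0.5759, -0.2247, 0.0918]
ee_rot: [180.0, -0.0, 171.3]
force: [-1.2, 1.5, -0.2]
grip_width: 0.055
finger_force: 29.9
```

Call:
{"api": "step_arm", "payload": {
  "rows": [
    {"translation":[-0.3,0,0],"turn":[0,0,0],"jaw":1},
    {"translation":[0,0,0],"turn":[0,0,0],"jaw":1}
  ]
}}

```text
t: 32.58
ee_pos: [0.576, -0.2247, 0.0918]
ee_rot: [180.0, -0.0, 171.3]
force: [-1.7, 0.4, 0.4]
grip_width: 0.0548
finger_force: 30.0
```

Call:
{"api": "step_arm", "payload": {
  "rows": [
    {"translation":[-0.3,0,0],"turn":[0,0,0],"jaw":1},
    {"translation":[0,0,0],"turn":[0,0,0],"jaw":1},
    {"translation":[0,0,0],"turn":[0,0,0],"jaw":1}
  ]
}}

```text
t: 32.83
ee_pos: [0.576, -0.2247, 0.0917]
ee_rot: [180.0, -0.1, 171.3]
force: [-3.9, 1.2, 1.4]
grip_width: 0.0552
finger_force: 30.1
```

Contact with the disc: −3.9 N axial and forward motion stalled. I'll relieve the push a little, then lower the roll onto the spindle.

Call:
{"api": "step_arm", "payload": {
  "rows": [
    {"translation":[0.4,0,0.5],"turn":[0,0,0],"jaw":1},
    {"translation":[0,0,0.7],"turn":[0,0,0],"jaw":1},
    {"translation":[0,0,0.5],"turn":[0,0,0],"jaw":1},
    {"translation":[0,0,0],"turn":[0,0,0],"jaw":1},
    {"translation":[0,0,0],"turn":[0,0,0],"jaw":1}
  ]
}}

```text
t: 33.25
ee_pos: [0.576, -0.2247, 0.09]
ee_rot: [180.0, -0.0, 171.3]
force: [-3.2, 0.2, 0.6]
grip_width: 0.0549
finger_force: 30.1
```

Call:
{"api": "step_arm", "payload": {
  "rows": [
    {"translation":[0.2,0,0.4],"turn":[0,0,0],"jaw":1},
    {"translation":[0,0,0.4],"turn":[0,0,0],"jaw":1},
    {"translation":[0,0,0],"turn":[0,0,0],"jaw":1},
    {"translation":[0,0,0],"turn":[0,0,0],"jaw":1}
  ]
}}

```text
t: 33.58
ee_pos: [0.576, -0.2247, 0.0894]
ee_rot: [180.0, 0.0, 171.3]
force: [-3.6, 0.7, 1.7]
grip_width: 0.055
finger_force: 30.1
```

Call:
{"api": "step_arm", "payload": {
  "rows": [
    {"translation":[0.4,0,0],"turn":[0,0,0],"jaw":1},
    {"translation":[0,0,0],"turn":[0,0,0],"jaw":1},
    {"translation":[0,0,0],"turn":[0,0,0],"jaw":1}
  ]
}}

```text
t: 33.83
ee_pos: [0.576, -0.2247, 0.0894]
ee_rot: [180.0, 0.0, 171.3]
force: [-2.9, 0.6, 1.1]
grip_width: 0.0549
finger_force: 30.1
```

Call:
{"api": "step_arm", "payload": {
  "rows": [
    {"translation":[0,0,0],"turn":[0,0,0],"jaw":0},
    {"translation":[0,0,0],"turn":[0,0,0],"jaw":0},
    {"translation":[0,0,0],"turn":[0,0,0],"jaw":0},
    {"translation":[0,0,0],"turn":[0,0,0],"jaw":0},
    {"translation":[0,0,0],"turn":[0,0,0],"jaw":0},
    {"translation":[0,0,0],"turn":[0,0,0],"jaw":0}
  ]
}}

```text
t: 34.33
ee_pos: [0.576, -0.2247, 0.0894]
ee_rot: [180.0, 0.0, 171.4]
force: [-0.1, 0.1, 0.2]
grip_width: 0.0854
finger_force: 0.0
```

```bash
python3 -c "
from h import *
go([.576,-.2247,.2],171.4)"
```

```text
turn [ 0.02  0.04 -0.05] shift [   0.     0.  -110.6] F [-0.12  0.11  0.18] w 85.4 t 34.33
```

Call:
{"api": "step_arm", "payload": {
  "rows": [
    {"translation":[0,0,-8],"turn":[0,0,0],"jaw":0},
    {"translation":[0,0,-15],"turn":[0,0,0],"jaw":0},
    {"translation":[0,0,-25],"turn":[0,0,0],"jaw":0},
    {"translation":[0,0,-30],"turn":[0,0,0],"jaw":0},
    {"translation":[0,0,-35],"turn":[0,0,0],"jaw":0},
    {"translation":[0,0,-35],"turn":[0,0,0],"jaw":0},
    {"translation":[20,10,-20],"turn":[0,0,0],"jaw":0},
    {"translation":[30,20,0],"turn":[0,0,0],"jaw":0},
    {"translation":[30,30,0],"turn":[0,0,0],"jaw":0},
    {"translation":[30,35,0],"turn":[0,0,0],"jaw":0},
    {"translation":[30,35,0],"turn":[0,0,0],"jaw":0},
    {"translation":[20,35,0],"turn":[0,0,0],"jaw":0},
    {"translation":[0,35,0],"turn":[0,0,0],"jaw":0},
    {"translation":[0,20,0],"turn":[0,0,0],"jaw":0},
    {"translation":[0,0,0],"turn":[0,0,0],"jaw":0}
  ]
}}

```text
t: 35.58
ee_pos: [0.4559, 0.0121, 0.2586]
ee_rot: [179.9, 0.1, 171.6]
force: [1.3, 0.1, -0.3]
grip_width: 0.0855
finger_force: 0.0
```

```bash
python3 - <<'E'
from h import *
n=capture('side')[:,:,::-1];cv2.imwrite('pics/g_s.png',n);t=capture('top')[:,:,::-1];cv2.imwrite('pics/g_t.png',t)
g=cv2.imread('pics/side0.png')[:,:,1].astype(int);n=n[:,:,1].astype(int);g2=cv2.imread('pics/top0.png')[:,:,1].astype(int);t=t[:,:,1].astype(int)
for y in range(274,300,4): print(y,g[y,404:440].tolist());print('   ',n[y,404:440].tolist())
for c in(415,422,430): print(c,g2[206:256,c].tolist());print('   ',t[206:256,c].tolist())
E
```

```text
274 [158, 156, 154, 152, 152, 157, 157, 155, 153, 156, 160, 149, 136, 116, 118, 130, 132, 108, 75, 70, 68, 67, 69, 72, 76, 74, 72, 77, 101, 122, 131, 141, 148, 116, 85, 78]
    [163, 164, 162, 161, 163, 163, 162, 163, 162, 161, 162, 163, 149, 116, 116, 128, 133, 110, 79, 75, 74, 73, 77, 79, 80, 80, 78, 81, 106, 129, 137, 148, 156, 123, 91, 84]
278 [154, 153, 153, 152, 153, 154, 156, 153, 106, 44, 44, 44, 43, 43, 44, 44, 45, 42, 44, 46, 49, 46, 40, 123, 187, 210, 219, 228, 202, 129, 74, 72, 72, 75, 102, 114]
    [162, 160, 158, 167, 175, 190, 205, 216, 222, 224, 228, 231, 235, 234, 236, 238, 241, 246, 242, 193, 99, 42, 41, 132, 197, 219, 228, 235, 212, 137, 79, 75, 77, 82, 108, 122]
282 [157, 154, 154, 152, 157, 155, 161, 113, 35, 41, 39, 36, 44, 57, 112, 108, 66, 47, 41, 44, 45, 38, 42, 43, 37, 159, 220, 221, 215, 211, 172, 103, 71, 72, 75, 74]
    [127, 123, 123, 140, 172, 215, 237, 242, 241, 239, 240, 242, 243, 242, 242, 243, 243, 244, 244, 244, 245, 250, 240, 147, 30, 166, 228, 228, 222, 222, 178, 105, 76, 78, 80, 78]
286 [156, 154, 154, 151, 151, 163, 165, 184, 201, 210, 219, 222
[... 2035 characters left out ...]
, 125, 167, 182, 187, 187, 193, 178, 127, 64, 25, 37, 91, 172, 224, 231, 232, 232, 232, 232, 233, 233, 232, 232, 232, 233, 233, 221, 153, 107, 150, 210, 224, 222, 220, 219, 215, 216, 211, 208, 205, 198, 183, 154, 133, 133]
430 [158, 157, 148, 138, 125, 82, 54, 53, 55, 54, 53, 52, 49, 54, 55, 61, 61, 40, 24, 17, 18, 16, 63, 121, 136, 137, 136, 137, 136, 139, 140, 138, 136, 138, 137, 138, 137, 138, 139, 138, 136, 139, 138, 139, 138, 138, 139, 137, 140, 139]
    [156, 153, 147, 131, 121, 78, 53, 51, 52, 53, 51, 52, 52, 51, 54, 60, 59, 49, 117, 204, 229, 231, 230, 230, 230, 228, 227, 224, 224, 223, 222, 222, 218, 204, 154, 103, 94, 111, 131, 134, 135, 134, 136, 138, 135, 135, 137, 136, 136, 136]
```

The disc's rear edge is unchanged in both views (side row 282 at col 429, top col 422 at rows 217 to 219). The roll sits directly against it and the two other rolls are on the spare hook. Handing in.

```bash
python3 -c "
from bench import *
print(hand_in())"
```

```text
the job is handed in; nothing more can be done
None
```

The job is handed in: the front and middle rolls hang on the spare hook, and the rear roll rests on the spindle just touching the guide disc. The before-and-after pictures show no shift of the disc, and the robot has let go and backed clear.

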